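# Lay a dim sum tray for one

## Task

Lay the wooden tray for one: first stand the white steamer dish in the larger bay, then put its own lid on it the right way round, so that the notch in the lid goes over the key on the dish and the lid lies flat. Stand the handleless glass teacup upright in the smaller bay and lay the spoon in the long slot. Set the dish, lid and cup down without dropping them, and leave the lid without a notch, the glass mug with a handle, the fork and the tea tin where they are.

Things in the scene. Friction and masses are not known exactly. Their poses are not given: they have to be found in the camera images.
- tray: Target. Fixed wooden tray, 230 (x) x 172 (y) mm. Origin: centre of the underside, z up. Floor top at z 6, outer wall tops at z 18, divider tops at z 14 mm; all walls 6 mm thick. Larger bay (dish): x -109 to 13, y -12 to 80, centre (-48, 34). Smaller bay (cup): x 19 to 109, y -12 to 80, centre (64, 34). Long slot (spoon): x -109 to 109, y -80 to -18, centre (0, -49).
- dish: White ceramic steamer dish, an open rectangular box with upright walls, 94 (x) x 62 (y) x 40 mm high, walls 6 mm, about 0.22 kg. Origin: centre of its underside; z up. On the rim at its +x end stands the key, a lug 8 mm (x, from 39 to 47) x 14 mm (y, from -7 to 7), 12 mm higher than the rim.
- lid: The dish's own lid: white ceramic plate 94 (x) x 62 (y) x 7 mm, 0.12 kg; notch in its +x end: x 34 to 47, y -12 to 12. Origin: centre of its underside, z up. Grip: bar on top, centred, 44 mm along x, 14 mm thick in y, z 7 to 31. On the dish its underside lies on the rim, origins in line, its +x to the dish's +x; the wrong way round it rides up on the key.
- plain_lid: Look-alike, stays: white ceramic plate of 94 x 62 x 7 mm without a notch, with a round knob 26 mm across, its top at 31 mm. Origin: centre of its underside; x along its length.
- cup: Handleless clear glass teacup, round, 58 mm across at the foot and 62 mm at the rim, 50 mm high, wall 4 mm, about 0.12 kg. Origin: centre of its underside; z up.
- mug: Look-alike, stays: the same glass with a handle that reaches to 52 mm from its axis on its +y side. Origin: centre of its underside.
- spoon: Stainless steel spoon 140 mm long, lying along its x axis, about 0.06 kg; round bowl 36 mm across and 12 mm high at the +x end (centre x 52). Straight handle x -70 to 36, 10 mm wide (y), z 5 to 12, on a small foot at its -x end. Origin: at mid-length and centre of mass, at the level on which it lies; z up.
- fork: Look-alike, stays: stainless steel fork 140 mm long with the same handle and three straight tines at its +x end. Origin as for the spoon.
- tin: Bystander: round aluminium tea tin, closed, 63 mm across, 45 mm high. Origin: centre of its underside.
Mind the look-alikes: they are no part of the job. What is shaped like the lid but turquoise is not meant.

How it is judged:
On the way, in this order (a step that is already met when the one before it is completed fails the run):
1. the dish stands in the larger bay (x of dish in the frame of tray between -0.066 and -0.03 m and y of dish in the frame of tray between 0.016 and 0.052 m and z of dish in the frame of tray between 0.003 and 0.009 m and angle between dish's own z axis and vertical below 0.06 rad), for 0.2 s.
2. its lid lies flat on the dish, notch over key (all of step 1 and z of lid in the frame of dish between 0.037 and 0.043 m and horizontal distance between lid and dish below 0.009 m and angle between lid's own z axis and vertical below 0.05 rad and angle between the x axis of lid and the x axis of dish, either way round below 0.3 rad), for 0.2 s.
At the end, for the whole second after the job is handed in: Dish flat in the larger bay and cup upright in the smaller (within 18 mm of the bay centres); lid flat on the dish, notch over key (9 mm, 0.05 rad); spoon flat in the slot (45 mm along, 26 mm across); all at rest; plain lid, mug, fork and tin within 20 mm of their starts (all of step 2 and x of cup in the frame of tray between 0.046 and 0.082 m and y of cup in the frame of tray between 0.016 and 0.052 m and z of cup in the frame of tray between 0.003 and 0.009 m and angle between cup's own z axis and vertical below 0.06 rad and x of spoon in the frame of tray between -0.045 and 0.045 m and y of spoon in the frame of tray between -0.075 and -0.023 m and z of spoon in the frame of tray between 0.002 and 0.01 m and angle between spoon's own z axis and vertical below 0.12 rad and linear speed of each of dish, lid, cup, spoon below 0.02 m/s and distance of each of plain_lid, mug, fork, tin from where it was at the start of the episode below 0.02 m); the robot touches nothing.
It fails at once if a look-alike or bystander (plain lid, mug, fork, tin) is moved by more than 20 mm (distance of any of plain_lid, mug, fork, tin from where it was at the start of the episode above 0.02 m).
It fails at once if the dish, lid or cup is dropped or thrown (free fall faster than 0.75 m/s, about 3 cm) ((contact force between dish and anything else below 0.01 N and contact force between dish and the fingers below 0.01 N and linear speed of dish above 0.75 m/s) or (contact force between lid and anything else below 0.01 N and contact force between lid and the fingers below 0.01 N and linear speed of lid above 0.75 m/s) or (contact force between cup and anything else below 0.01 N and contact force between cup and the fingers below 0.01 N and linear speed of cup above 0.75 m/s)).
It also fails if it takes over 115 s, if anything falls off the work surface, if the arm or the gripper's body presses on something with over 40 N, if the wrist force passes 120 N, or if a joint passes its speed limit or range.

## Robot

A 6-joint arm with a two-finger parallel gripper is mounted at the origin on the work surface. World frame = base frame: x ahead of the robot, y to its left, z up, the work surface at z = 0. Lengths are in m, angles in rad, forces in N, time in s.
With the tool pointing down it reaches from about 0.325 to 0.85 m from the base axis. Payload 4.4 kg.
Tool frame: the origin (TCP) lies midway between the tips of the shut fingers; the grasp point (between the pads) lies 19 mm behind it; z points along the fingers, y is the direction in which the jaws open and shut (so a half turn about z gives the same grasp; the last joint's range is limited). The gripper opens to 94 mm and grips with 3 to 60 N. Pads are 16 mm wide; open, the fingers measure 119 mm over their backs; the gripper's body (75 mm by 177 mm) begins 78 mm behind the grasp point.
Start: joints at [-1.417, 0.207, 1.542, -0, 1.393, -0.15], TCP at [0.173, -0.549, 0.169] pointing down, gripper open.
Joint ranges: [-2.73, 2.73], [-0.86, 2.22], [0.23, 2.46], [-1.11, 4.25], [0.08, 2.63], [-2.82, 2.82]. Speed limits (rad/s): [2.79, 2.79, 3.14, 3.14, 3.14, 3.14].

## Interface

Orientations are given as a rotation vector (axis times angle).
In Python, from workcell import robot gives the robot as it stands.
- The arm moves only by the tool servo_tool, never from a script. Its argument "series" is a list of rows, each a list of 5 numbers: the finger opening in m, from 0 to 0.094, then the shift along the world's x, y, z in m, then the turn about the world's z in rad. A call has 1 to 5 rows; each row shifts and turns the pose as measured when the row begins; what a row does not reach is not made up. A row lasts 1/8 s, in which the tool goes at most 62.5 mm and 10.7 degrees, less where a joint would pass 70% of its speed; a pose out of reach is approached as far as the arm can. A call is refused whole if a number of a shift passes 0.0625 or a number of a turn 0.188, either way. A call with a gripper value outside its range is refused whole. The fingers move at their own pace and stop on an object; "newtons" is the grip in N (left out, the last holds). Time passes only in rows, so rows that do not move let the fingers close. It gives the time, the measured TCP pose, the force and the opening at its end, in the units of the state.
- robot.read_state(): the state, without advancing time (a new reading comes with each control period).
- robot.snapshot(name): name is "scene" or "top" or "wrist"; returns a dict with "img" (400x640x3 uint8, blue, green, red), "z_map" (400x640 float32, m along the optical axis (not along the pixel's ray), 0 where there is no reading), "intrinsics" (3x3 intrinsics, pixels), "R" (3x3) and "t" (3): a world point X has camera coordinates R X + t. Camera axes: x right, y down, z forward; pixel columns grow to the right and rows downward; lengths in m; the calibration is good to about 2 mm. A picture is of the moment at which its call begins.
- robot.hand_in(): hands the job in, once; it reports no verdict.
The state is a dict: "t": time; "q": joint angles; "joint_velocities": joint speeds; "joint_efforts": joint torques, N m; "eef_pos": TCP position; "ee_rot": TCP orientation; "contact_force": force on the tool from outside, world axes, zero at the start; "wrist_torque": the same for the moment, N m; "opening": finger opening in m.
Only numpy, scipy, OpenCV 4.12 (cv2) and the standard library are available. Lean on these libraries where they do the work, as an engineer would, in place of code of your own. Each camera call takes 0.05 s, during which the arm holds its last target.

## Working session

There is one attempt and no reset: what is moved stays moved. The work goes in short steps, Python scripts to look and compute and a tool call to move; the robot and the scene stay as the last step left them, time stands still between calls to the robot, and variables do not carry over. Pictures are saved under pics/ and viewed, and the job is handed in when it is done.

Besides the shell and the picture viewer there is one more tool, called after "Request:" as name(argument=value, ...), one argument or row to a line, values as JSON. servo_tool: Moves the arm, as the interface text tells. Its arguments: {"type":"object","properties":{"series":{"type":"array","items":{"type":"array","items":{"type":"number"}}},"newtons":{"type":"number"}},"required":["series"]}

```bash
ls -la; mkdir -p pics
cat > h.py <<'E'
import numpy as np, cv2, pickle
from workcell import robot
def snap(n,save=None):
    s=robot.snapshot(n)
    if save: cv2.imwrite('pics/'+save+'.png',s['img'])
    return s
def ray(s,u,v,z):
    K=s['intrinsics'];R=np.array(s['R']);t=np.array(s['t'])
    d=R.T@np.linalg.solve(K,np.array([u,v,1.0]));c=-R.T@t
    return c+d*(z-c[2])/d[2]
def cloud(s):
    K=s['intrinsics'];R=np.array(s['R']);t=np.array(s['t']);Z=s['z_map']
    v,u=np.indices(Z.shape)
    p=np.stack([(u-K[0,2])/K[0,0]*Z,(v-K[1,2])/K[1,1]*Z,Z],-1)
    w=(p-t)@R
    w[Z<=0]=np.nan
    return w
def proj(s,X):
    p=np.array(s['R'])@np.array(X)+np.array(s['t']);q=s['intrinsics']@p
    return q[:2]/q[2]
E
python3 - <<'E'
from h import *
for n in('scene','top'):
    s=snap(n,n+'0'); pickle.dump(s,open(n+'0.pkl','wb'))
    print(n,s['intrinsics'].tolist(),(-np.array(s['R']).T@s['t']).round(3))
print(robot.read_state())
E
```

```text
total 12
drwxr-xr-x  3 agent agent 4096 Dec  7 03:48 .
drwxr-xr-x 23 root  root  4096 Dec  7 03:48 ..
drwxr-xr-x  2 agent agent 4096 Dec  7 03:48 pics
scene [[458.23619423904165, 0.0, 314.135732890509], [0.0, 458.23619423904165, 197.7160699582317], [0.0, 0.0, 1.0]] [ 0.993 -0.323  1.049]
top [[377.977146781123, 0.0, 316.06274341660384], [0.0, 377.977146781123, 195.28730621729727], [0.0, 0.0, 1.0]] [0.312 0.014 1.026]
{'t': 0.1, 'q': array([-1.41646141e+00,  2.07356980e-01,  1.54276824e+00, -1.79862991e-05,
        1.39349959e+00, -1.50514786e-01]), 'joint_velocities': array([-0.00121632, -0.00134669, -0.00280713, -0.00064824,  0.00092028,
        0.00056839]), 'joint_efforts': array([-3.01736100e-04, -3.71863353e+01, -2.82291645e+01,  7.01103872e-02,
        3.11543746e-02, -4.68555481e-05]), 'eef_pos': array([ 0.17243837, -0.54770914,  0.16751472]), 'ee_rot': array([-3.10315910e+00, -4.76701118e-01,  3.38800015e-05]), 'contact_force': array([ 1.06438752, -0.04168013, -0.5017675 ]), 'wrist_torque': array([0.0019134 , 0.05200127, 0.02330397]), 'opening': 0.09400769430407441}
```

View pics/scene0.png

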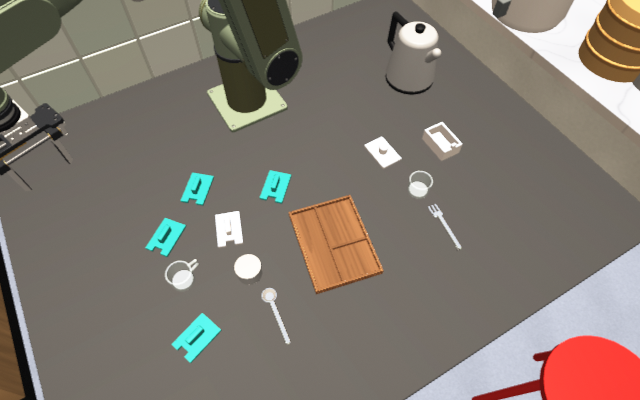

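View pics/top0.png

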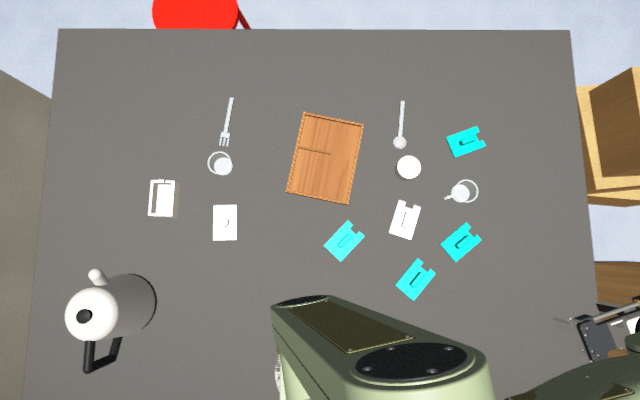

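Run:
```python
from h import *
s=pickle.load(open('top0.pkl','rb'));i=s['img']
a=cv2.resize(i[90:260,270:440],None,fx=3.5,fy=3.5,interpolation=cv2.INTER_CUBIC)
cv2.imwrite('pics/cropA.png',a)
b=cv2.resize(i[90:260,130:300],None,fx=3.5,fy=3.5,interpolation=cv2.INTER_CUBIC)
cv2.imwrite('pics/cropB.png',b)
W=cloud(s)
for n,(u,v) in dict(tray=(340,160),bay1=(300,140),bay2=(305,175),dish=(158,198),lid=(395,228),cup=(222,167),tin=(408,167),table=(260,260),spoon=(399,143)).items(): print(n,W[v,u].round(3))
```

```text
tray [ 0.554 -0.066  0.008]
bay1 [0.611 0.045 0.007]
bay2 [0.512 0.031 0.008]
dish [0.45  0.429 0.004]
lid [ 0.367 -0.212  0.009]
cup [0.535 0.259 0.007]
tin [ 0.526 -0.243  0.046]
table [ 0.283  0.151 -0.001]
spoon [ 0.604 -0.232  0.004]
```

View pics/cropA.png

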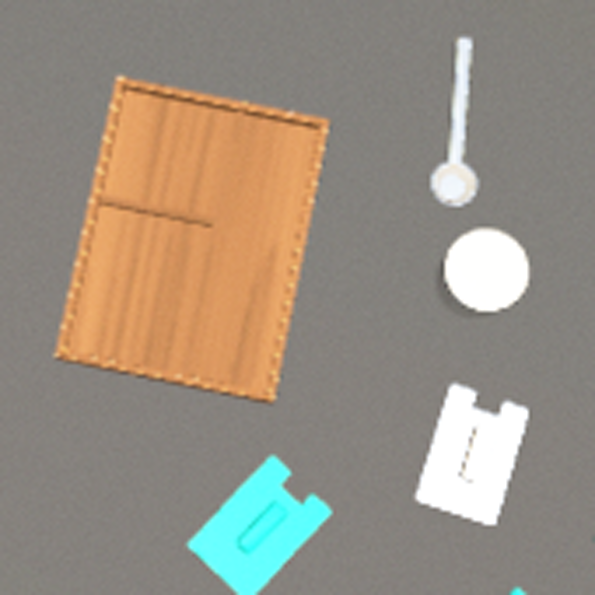

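View pics/cropB.png

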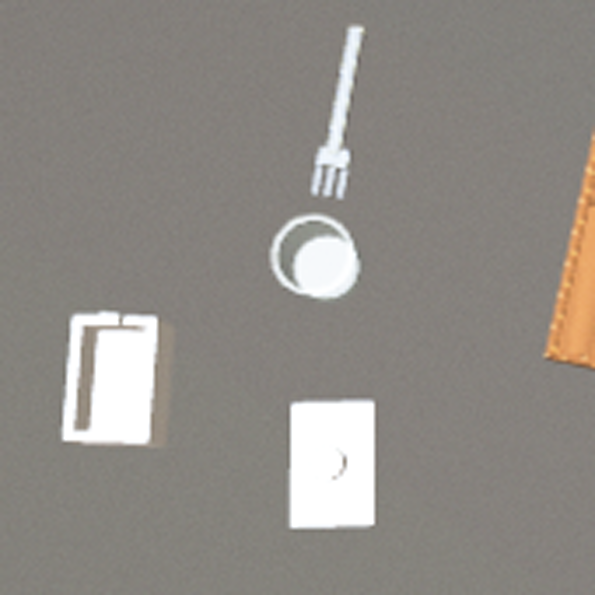

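Candidates (top-view pixels):
- **Lid:** white with notch (404,220) is the one wanted. Plain knobbed (225,222) and the turquoise ones (344,241), (415,280), (461,242), (466,141) are not.
- **Cup:** handleless (220,163). The mug with handle is at (461,191).
- **Spoon:** round bowl (401,125). The fork is at (228,120).
- **Dish:** (162,198), key at the image-top end. The tin is at (408,167).

The tray is at (325,158), with the long slot on the right and the smaller bay at the top left. Next I'll measure poses.

Run:
```python
from h import *
s=pickle.load(open('top0.pkl','rb'));i=s['img'];hsv=cv2.cvtColor(i,cv2.COLOR_BGR2HSV)
def rect(mask,z,box,name):
    m=np.zeros_like(mask);u0,v0,u1,v1=box;m[v0:v1,u0:u1]=mask[v0:v1,u0:u1]
    c=max(cv2.findContours(m,0,1)[0],key=cv2.contourArea)
    P=np.array([ray(s,u,v,z)[:2] for u,v in c[:,0,:]],np.float32)
    r=cv2.minAreaRect(P);print(name,np.round(r[0],4),np.round(r[1],4),round(r[2],1))
    return P
H,S,V=cv2.split(hsv)
wood=((H<25)&(S>90)).astype('uint8')*255
white=((S<40)&(V>190)).astype('uint8')*255
rect(wood,0.018,(270,95,380,220),'tray')
rect(white,0.007,(380,190,430,250),'lid')
rect(white,0.007,(205,195,245,250),'plain')
rect(white,0.012,(388,95,415,155),'spoon')
rect(white,0.04,(140,170,185,225),'dish0')
W=cloud(s);z=W[...,2]
rect(((z>0.03)&(z<0.07)).astype('uint8')*255,0.04,(140,170,185,225),'dishz')
for b,n in(((140,170,185,225),'dish'),((200,145,240,180),'cup'),((388,150,430,185),'tin')):
    u0,v0,u1,v1=b;p=W[v0:v1,u0:u1].reshape(-1,3);p=p[p[:,2]>0.03];print(n,len(p),p.min(0).round(3),p.max(0).round(3))
# cup foot and rim via mask
c=max(cv2.findContours(white[145:180,200:240].copy(),0,1)[0],key=cv2.contourArea)+[200,145]
(cx,cy),r=cv2.minEnclosingCircle(c);print('cup white',cx,cy,r,ray(s,cx,cy,0.004),ray(s,cx,cy,.05))
```

```text
tray [ 0.5594 -0.0243] [0.173 0.232] 78.1
lid [ 0.3902 -0.239 ] [0.0645 0.0962] 71.1
plain [0.384  0.2467] [0.0965 0.062 ] 2.0
spoon [ 0.6556 -0.2316] [0.0334 0.1367] 88.2
dish0 [0.4463 0.4072] [0.0649 0.0982] 88.7
dishz [0.4449 0.404 ] [0.0656 0.0956] 88.6
dish 367 [0.397 0.373 0.03 ] [0.494 0.439 0.053]
cup 200 [0.507 0.225 0.03 ] [0.567 0.286 0.054]
tin 451 [ 0.495 -0.276  0.032] [ 0.557 -0.215  0.051]
cup white 219.55714416503906 163.55714416503906 12.823880195617676 [0.54517111 0.2661531  0.004     ] [0.53467335 0.25481443 0.05      ]
```

Request:
servo_tool(
  series=[
    [0.094,0.045,0.04,0.005,-0.06],
    [0.094,0.045,0.04,0.005,-0.06],
    [0.094,0.045,0.04,0,-0.06],
    [0.094,0.045,0.04,0,-0.06],
    [0.094,0.045,0.04,0,-0.06],
  ],
  newtons=25,
)

```text
t: 0.72
eef_pos: [0.3989, -0.3432, 0.175]
ee_rot: [-3.136, 0.024, 0.001]
contact_force: [0.1, -1.0, -0.5]
opening: 0.0938
```

Request:
servo_tool(
  series=[
    [0.094,0.025,0.055,0,0],
    [0.094,0.025,0.055,0,0],
    [0.094,0.01,0.06,0,0],
    [0.094,0.0,0.06,0,0],
    [0.094,0.0,0.06,0,0],
  ],
)

```text
t: 1.35
eef_pos: [0.4613, -0.0439, 0.1729]
ee_rot: [-3.135, 0.024, 0.002]
contact_force: [1.2, 0.6, -0.7]
opening: 0.0938
```

Request:
servo_tool(
  series=[
    [0.094,0.0,0.06,0,0],
    [0.094,0.0,0.06,0,0],
    [0.094,0.0,0.06,0,0],
    [0.094,0.0,0.06,0,0],
    [0.094,0.0,0.06,0,0],
  ],
)

```text
t: 1.98
eef_pos: [0.4583, 0.2659, 0.1715]
ee_rot: [-3.135, 0.025, 0.003]
contact_force: [1.1, 0.0, -0.4]
opening: 0.0939
```

Request:
servo_tool(
  series=[
    [0.094,-0.004,0.05,0,0],
    [0.094,-0.004,0.05,0,0],
    [0.094,-0.004,0.038,0,0],
    [0.094,0,0,0,0],
  ],
)

```text
t: 2.48
eef_pos: [0.4426, 0.4117, 0.1687]
ee_rot: [-3.137, 0.014, 0.008]
contact_force: [-1.2, -1.2, 0.5]
opening: 0.0941
```

Run:
```python
from h import *
s=snap('wrist','w1');pickle.dump(s,open('w1.pkl','wb'))
W=cloud(s);z=W[...,2]
print(robot.read_state()['eef_pos'],-np.array(s['R']).T@s['t'])
m=((z>0.033)&(z<0.046)).astype('uint8')*255
p=W[m>0][:,:2].astype(np.float32);print(len(p),p.min(0),p.max(0))
cv2.imwrite('pics/w1m.png',m)
```

```text
[0.44284328 0.41024979 0.16857606] [0.50967992 0.41105262 0.38367006]
2330 [0.20821692 0.23131894] [0.5645196  0.56559163]
```

View pics/w1.png

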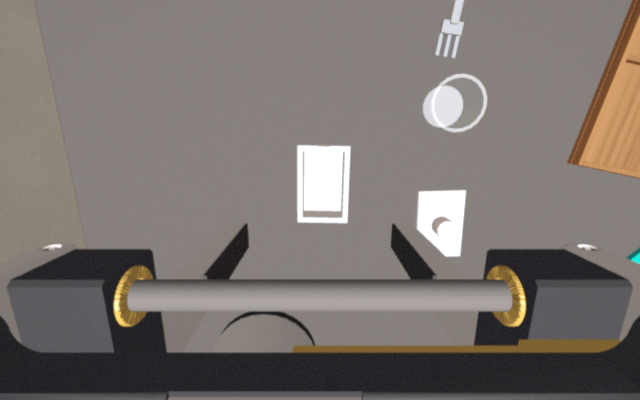

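View pics/w1m.png

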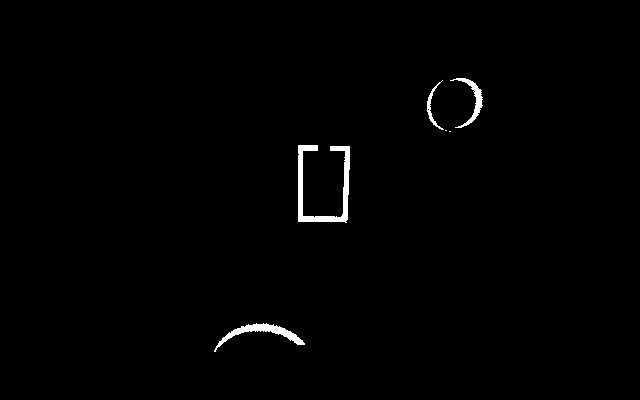

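The dish is at pixels (297-350, 146-223), with its key gap at (324,147), the image-top (+x) end. The kettle is at (262,330), the mugless cup at (455,103).

Run:
```python
from h import *
s=pickle.load(open('w1.pkl','rb'))
W=cloud(s);z=W[...,2]
m=((z>0.033)&(z<0.056));m2=np.zeros_like(m);m2[120:240,280:370]=m[120:240,280:370]
c=np.vstack(cv2.findContours(m2.astype('uint8'),0,1)[0])[:,0]
p=W[m2][:,:2].astype(np.float32);r=cv2.minAreaRect(p);print('dish',r)
P=np.array([ray(s,u,v,.04)[:2] for u,v in c],np.float32);print(cv2.minAreaRect(P))
k=m2&(z>.048);print('key',k.sum(),np.median(W[k],0) if k.any() else '')
m3=np.zeros_like(m);m3[60:140,420:490]=m[60:140,420:490]
c=np.vstack(cv2.findContours(m3.astype('uint8'),0,1)[0])[:,0]
q=W[m3&(z>.046)];print('cup',len(q),cv2.minEnclosingCircle(q[:,:2].astype(np.float32)))
print(robot.read_state()['ee_rot'],robot.read_state()['q'])
```

```text
dish ((0.44572657346725464, 0.408911794424057), (0.061336882412433624, 0.09390874952077866), 88.43140411376953)
((0.44595661759376526, 0.40889352560043335), (0.061066240072250366, 0.09397360682487488), 88.42050170898438)
key 90 [0.48907485 0.40777877 0.05092394]
cup 696 ((0.5381046533584595, 0.25873178243637085), 0.03121143765747547)
[-3.1381099   0.01662701  0.00843014] [0.60020129 0.26795997 1.46632141 0.00595302 1.40978083 2.18063269]
```

Request:
servo_tool(
  series=[
    [0.094,0.003,-0.0015,-0.04,-0.017],
    [0.094,0,0,-0.04,0],
    [0.094,0,0,-0.04,0],
    [0.094,0,0,-0.02,0],
    [0.094,0,0,-0.01,0],
  ],
)

```text
t: 3.15
eef_pos: [0.4481, 0.4013, 0.0159]
ee_rot: [-3.14, 0.055, 0.004]
contact_force: [0.2, 0.3, 0.5]
opening: 0.0941
```

Request:
servo_tool(
  series=[
    [0.094,-0.0024,0.0076,0,0.007],
    [0.094,0,0,0,0],
  ],
)

```text
t: 3.4
eef_pos: [0.4462, 0.4082, 0.0164]
ee_rot: [-3.14, 0.046, 0.004]
contact_force: [-0.6, 0.7, 1.2]
opening: 0.0938
```

Request:
servo_tool(
  series=[
    [0.075,0,0,0,0],
    [0.055,0,0,0,0],
    [0.05,0,0,0,0],
    [0.05,0,0,0,0],
    [0.05,0,0,0,0],
  ],
  newtons=30,
)

```text
t: 4.03
eef_pos: [0.4482, 0.4098, 0.0195]
ee_rot: [-3.137, 0.045, -0.003]
contact_force: [-0.8, -0.5, -0.1]
opening: 0.0511
```

Run:
```python
from h import *
s=snap('wrist','w2');s2=snap('scene','s2')
cv2.imwrite('pics/s2c.png',cv2.resize(s2['img'][60:260,340:560],None,fx=3,fy=3))
print(robot.read_state())
```

```text
{'t': 4.125, 'q': array([0.59658301, 0.42614301, 1.5866939 , 0.00280217, 1.12464469,
       2.19470241]), 'joint_velocities': array([-0.00078508,  0.00137331,  0.0016118 ,  0.000442  , -0.0005459 ,
       -0.00066903]), 'joint_efforts': array([ 8.23244598e-03, -4.24908292e+01, -2.45168960e+01, -1.85544603e-02,
       -8.50751437e-02, -3.60416407e-04]), 'eef_pos': array([0.44818476, 0.40973339, 0.01950088]), 'ee_rot': array([-3.13684253e+00,  4.47453919e-02, -3.01006079e-03]), 'contact_force': array([ 0.09068012, -0.4313288 ,  0.83486625]), 'wrist_torque': array([ 0.03183286, -0.02254379,  0.03370114]), 'opening': 0.05009280631437487}
```

View pics/w2.png

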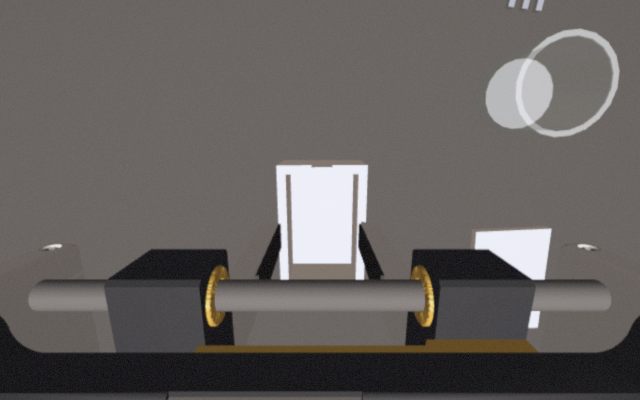

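View pics/s2c.png

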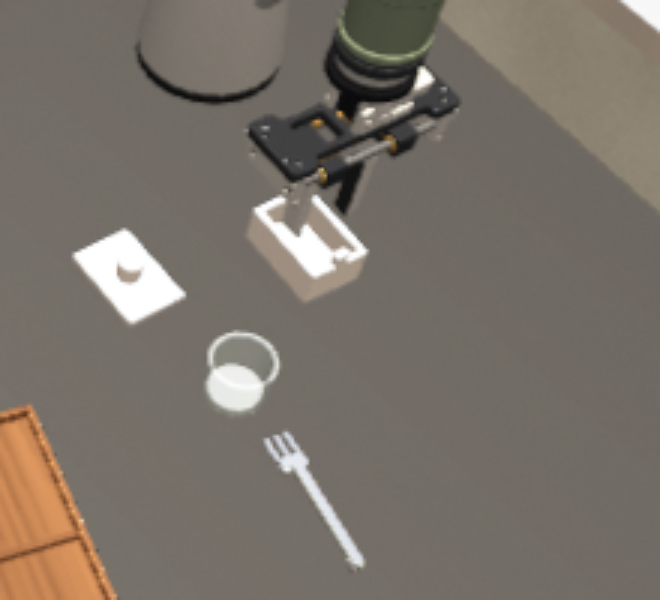

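Run:
```python
from h import *
s=snap('wrist');W=cloud(s);z=W[...,2]
cv2.imwrite('pics/w3c.png',cv2.resize(s['img'][140:300,220:420],None,fx=4,fy=4,interpolation=2)[:600])
m=np.zeros(z.shape,bool);m[120:280,230:420]=1
for lo in np.arange(-.01,.12,.01):
    k=m&(z>=lo)&(z<lo+.01);q=W[k]
    if len(q): print(round(lo,2),len(q),np.percentile(q,2,axis=0).round(3),np.percentile(q,98,axis=0).round(3))
for v in (180,200,220,235,250,265):
    print(v,[(u,*W[v,u].round(3)) for u in range(255,390,6)])
```

```text
-0.01 14414 [ 0.409  0.329 -0.002] [ 0.523  0.485 -0.   ]
0.0 7058 [0.405 0.339 0.   ] [0.517 0.479 0.008]
0.01 689 [0.404 0.383 0.01 ] [0.493 0.435 0.02 ]
0.02 847 [0.404 0.383 0.02 ] [0.493 0.435 0.03 ]
0.03 2409 [0.404 0.378 0.031] [0.493 0.44  0.04 ]
0.04 241 [0.411 0.379 0.04 ] [0.493 0.44  0.05 ]
0.05 349 [0.443 0.382 0.05 ] [0.492 0.438 0.06 ]
0.06 301 [0.441 0.375 0.06 ] [0.459 0.446 0.07 ]
0.07 374 [0.441 0.374 0.07 ] [0.459 0.446 0.08 ]
0.08 454 [0.441 0.374 0.08 ] [0.459 0.446 0.09 ]
0.09 542 [0.441 0.374 0.09 ] [0.459 0.446 0.1  ]
0.1 643 [0.444 0.374 0.1  ] [0.459 0.447 0.11 ]
0.11 682 [0.449 0.373 0.11 ] [0.459 0.447 0.12 ]
180 [(255, np.float64(0.477), np.float64(0.464), np.float64(-0.001)), (261, np.float64(0.477), np.float64(0.459), np.float64(-0.001)), (267, np.float64(0.477), np.float64(0.454), np.float64(-0.001)), (273, np.float64(0.477), np.float64(0.449), np.float64(-0.002)), (279, np.float64(0.483), np.float64(0.438), np.float64(0.039)), (285, np.float64(0.483), np.float64(0.433), np.float64(0.039)), (291, np.float64(0.477), np.float64(0.433), np.float64(0.005)
[... 7638 characters left out ...]
), (327, np.float64(0.405), np.float64(0.406), np.float64(0.01)), (333, np.float64(0.404), np.float64(0.401), np.float64(0.01)), (339, np.float64(0.404), np.float64(0.396), np.float64(0.01)), (345, np.float64(0.404), np.float64(0.391), np.float64(0.011)), (351, np.float64(0.404), np.float64(0.386), np.float64(0.01)), (357, np.float64(0.418), np.float64(0.384), np.float64(0.039)), (363, np.float64(0.418), np.float64(0.38), np.float64(0.04)), (369, np.float64(0.448), np.float64(0.386), np.float64(0.101)), (375, np.float64(0.454), np.float64(0.385), np.float64(0.114)), (381, np.float64(0.457), np.float64(0.383), np.float64(0.119)), (387, np.float64(0.457), np.float64(0.381), np.float64(0.119))]
```

View pics/w3c.png

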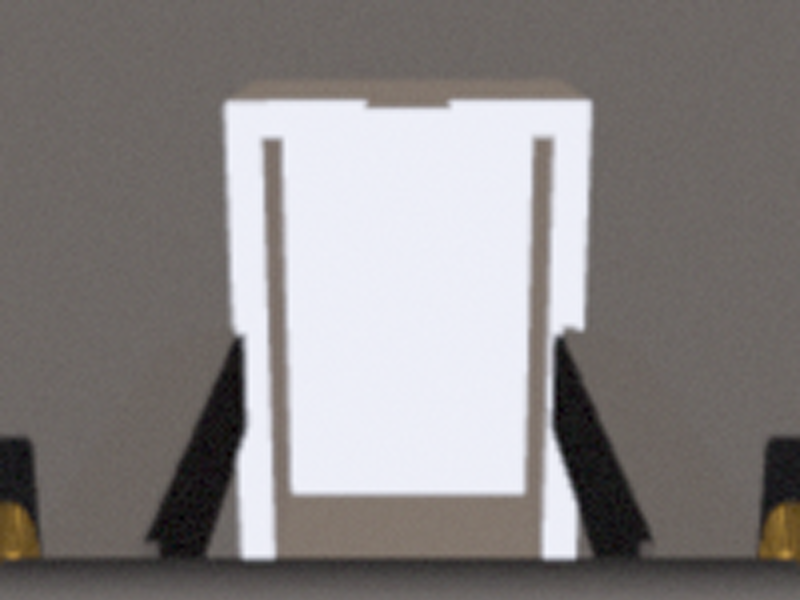

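Run:
```python
from h import *
s=snap('scene');W=cloud(s);z=W[...,2]
cv2.imwrite('pics/s3c.png',cv2.resize(s['img'][80:180,400:500],None,fx=6,fy=6,interpolation=2))
m=(W[...,0]>.425)&(W[...,0]<.47)&(W[...,1]>.36)&(W[...,1]<.46)
for lo in np.arange(0,.13,.01):
  q=W[m&(z>=lo)&(z<lo+.01)]
  if len(q):print(round(lo,2),len(q),q.min(0).round(3),q.max(0).round(3))
t=snap('top');Wt=cloud(t);print(Wt[190:200,145:180:3,2].round(3))
```

```text
0.0 175 [0.425 0.36  0.   ] [0.47  0.438 0.01 ]
0.01 62 [0.425 0.377 0.01 ] [0.469 0.438 0.02 ]
0.02 58 [0.426 0.377 0.02 ] [0.469 0.438 0.03 ]
0.03 71 [0.426 0.376 0.03 ] [0.47  0.444 0.04 ]
0.04 41 [0.427 0.376 0.04 ] [0.47  0.44  0.044]
0.05 9 [0.445 0.381 0.055] [0.459 0.441 0.059]
0.06 28 [0.438 0.374 0.06 ] [0.459 0.447 0.07 ]
0.07 37 [0.439 0.372 0.07 ] [0.46  0.449 0.08 ]
0.08 36 [0.439 0.371 0.08 ] [0.459 0.448 0.09 ]
0.09 40 [0.441 0.371 0.09 ] [0.461 0.449 0.099]
0.1 32 [0.442 0.372 0.1  ] [0.459 0.448 0.11 ]
0.11 25 [0.449 0.373 0.111] [0.461 0.451 0.12 ]
0.12 34 [0.439 0.372 0.12 ] [0.461 0.451 0.13 ]
[[0.192 0.    0.177 0.175 0.18  0.197 0.195 0.197 0.196 0.195 0.178 0.012]
 [0.191 0.003 0.176 0.176 0.175 0.196 0.195 0.195 0.194 0.196 0.179 0.014]
 [0.186 0.06  0.177 0.176 0.179 0.194 0.195 0.195 0.195 0.197 0.18  0.01 ]
 [0.186 0.057 0.18  0.178 0.175 0.196 0.194 0.196 0.196 0.196 0.179 0.006]
 [0.187 0.061 0.174 0.177 0.177 0.196 0.195 0.197 0.196 0.194 0.179 0.008]
 [0.196 0.197 0.195 0.179 0.174 0.194 0.2   0.197 0.197 0.193 0.176 0.008]
 [0.193 0.196 0.194 0.193 0.196 0.198 0.197 0.194 0.198 0.198 0.177 0.007]
 [0.197 0.196 0.197 0.195 0.196 0.195 0.194 0.196 0.195 0.195 0.157 0.006]
 [0.194 0.197 0.196 0.195 0.195 0.197 0.196 0.196 0.197 0.196 0.159 0.001]
 [0.174 0.172 0.179 0.176 0.178 0.195 0.195 0.193 0.196 0.199 0.158 0.001]]
```

View pics/s3c.png

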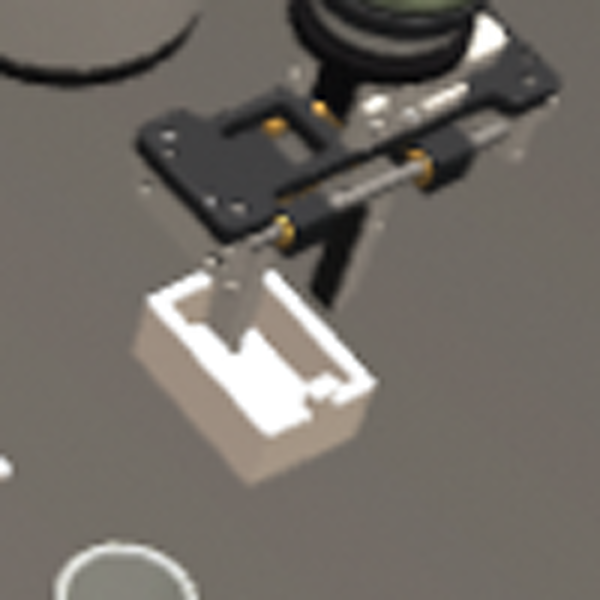

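Run:
```python
from h import *
s=pickle.load(open('w1.pkl','rb'));W=cloud(s);z=W[...,2]
cv2.imwrite('pics/w1f.png',cv2.resize(s['img'][210:400,150:500],None,fx=2.2,fy=2.2))
for v in range(222,300,6):print(v,[tuple(W[v,u].round(3)) for u in range(205,250,8)])
s=snap('wrist');print('cam',-np.array(s['R']).T@s['t'],robot.read_state()['eef_pos'])
```

```text
222 [(np.float64(0.386), np.float64(0.575), np.float64(-0.001)), (np.float64(0.386), np.float64(0.563), np.float64(-0.001)), (np.float64(0.386), np.float64(0.552), np.float64(-0.001)), (np.float64(0.387), np.float64(0.541), np.float64(-0.0)), (np.float64(0.386), np.float64(0.53), np.float64(-0.001)), (np.float64(0.452), np.float64(0.461), np.float64(0.205))]
228 [(np.float64(0.378), np.float64(0.576), np.float64(-0.001)), (np.float64(0.377), np.float64(0.565), np.float64(-0.001)), (np.float64(0.378), np.float64(0.553), np.float64(-0.001)), (np.float64(0.453), np.float64(0.467), np.float64(0.219)), (np.float64(0.453), np.float64(0.462), np.float64(0.22)), (np.float64(0.45), np.float64(0.46), np.float64(0.211))]
234 [(np.float64(0.369), np.float64(0.576), np.float64(0.0)), (np.float64(0.369), np.float64(0.565), np.float64(-0.0)), (np.float64(0.454), np.float64(0.468), np.float64(0.231)), (np.float64(0.453), np.float64(0.464), np.float64(0.23)), (np.float64(0.452), np.float64(0.46), np.float64(0.227)), (np.float64(0.447), np.float64(0.46), np.float64(0.212))]
240 [(np.float64(0.36), np.
[... 2915 characters left out ...]
, np.float64(0.439), np.float64(0.318)), (np.float64(0.471), np.float64(0.437), np.float64(0.318)), (np.float64(0.471), np.float64(0.435), np.float64(0.318)), (np.float64(0.471), np.float64(0.432), np.float64(0.319)), (np.float64(0.471), np.float64(0.431), np.float64(0.318))]
294 [(np.float64(0.47), np.float64(0.44), np.float64(0.319)), (np.float64(0.47), np.float64(0.438), np.float64(0.319)), (np.float64(0.47), np.float64(0.436), np.float64(0.319)), (np.float64(0.471), np.float64(0.434), np.float64(0.32)), (np.float64(0.47), np.float64(0.432), np.float64(0.32)), (np.float64(0.47), np.float64(0.43), np.float64(0.319))]
cam [0.51367154 0.4077953  0.23482671] [0.4481459  0.40967599 0.01941279]
```

View pics/w1f.png

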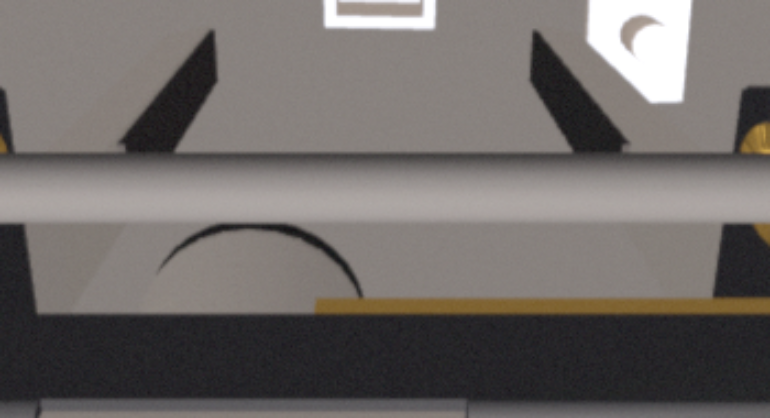

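The wrist depth shows the fingertips about 35 mm above the reported TCP (tips near z 0.055 with TCP z 0.0195). They closed above the rim, and the dish was untouched. I'll reopen and go lower by that offset, watching the force.

Request:
servo_tool(
  series=[
    [0.094,0,0,0,0],
    [0.094,0,0,0,0],
    [0.094,0,0,0,0],
    [0.094,-0.002,-0.001,-0.012,0],
    [0.094,0,0,0,0],
  ],
)

```text
t: 4.95
eef_pos: [0.4456, 0.4083, 0.0062]
ee_rot: [-3.137, 0.045, -0.002]
contact_force: [-0.4, -0.5, -0.7]
opening: 0.0933
```

Request:
servo_tool(
  series=[
    [0.094,0,0,-0.015,0],
    [0.094,0,0,0,0],
  ],
)

```text
t: 5.2
eef_pos: [0.4451, 0.408, -0.0105]
ee_rot: [-3.138, 0.045, -0.0]
contact_force: [0.3, -0.4, -0.3]
opening: 0.0941
```

Run:
```python
from h import *
s=snap('wrist','w4');W=cloud(s);z=W[...,2]
st=robot.read_state();print(st['eef_pos'],st['ee_rot'],st['contact_force'])
m=np.zeros(z.shape,bool);m[120:282,200:440]=1
a=np.abs(W[...,1]-st['eef_pos'][1])
k=m&(a>.038)&(a<.062)&(np.abs(W[...,0]-st['eef_pos'][0])<.02)&(z>.004);q=W[k];print(len(q),np.sort(q[:,2])[:10],q.min(0),q.max(0))
```

```text
[ 0.44611977  0.40868106 -0.00940406] [-3.13674204  0.04484449 -0.00318254] [-0.64559583  0.61482903 -0.07049589]
4052 [0.02443486 0.02451804 0.02459016 0.02470751 0.024732   0.02488808
 0.02491081 0.02502464 0.02529571 0.02529574] [0.43564369 0.34959227 0.02443486] [0.45721765 0.4675976  0.09902067]
```

View pics/w4.png

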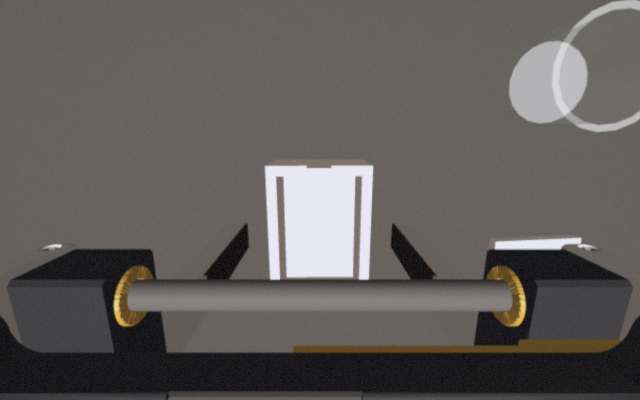

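The picture shows the fingers straddling the dish (rim at pixels 266-373 × 165-280), and the tip sits at z 0.0245 with the reported TCP at -0.0095. That makes the offset 34 mm.

Request:
servo_tool(
  series=[
    [0.094,-0.001,0,-0.009,0.0],
    [0.08,0,0,0,0],
    [0.05,0,0,0,0],
    [0.05,0,0,0,0],
    [0.05,0,0,0,0],
  ],
  newtons=35,
)

```text
t: 5.88
eef_pos: [0.4458, 0.4091, -0.0183]
ee_rot: [-3.136, 0.045, -0.005]
contact_force: [0.3, -0.2, -0.7]
opening: 0.0618
```

Request:
servo_tool(
  series=[
    [0.05,0,0,0,0],
    [0.05,0,0,0.01,0],
    [0.05,0,0,0.01,0],
    [0.05,0,0,0,0],
  ],
)

```text
t: 6.38
eef_pos: [0.4455, 0.409, 0.0029]
ee_rot: [-3.136, 0.045, -0.005]
contact_force: [-0.1, 0.3, -1.9]
opening: 0.0616
```

Request:
servo_tool(
  series=[
    [0.05,0,0,0.03,0],
    [0.05,0,0,0.03,0],
    [0.05,0,0,0.025,0],
    [0.05,0.005,-0.025,0,-0.03],
    [0.05,0.008,-0.04,0,-0.03],
  ],
)

```text
t: 7.0
eef_pos: [0.4574, 0.3444, 0.0908]
ee_rot: [-3.133, 0.135, -0.005]
contact_force: [1.0, 0.0, -1.9]
opening: 0.0617
```

Request:
servo_tool(
  series=[
    [0.05,0.009,-0.045,0,-0.03],
    [0.05,0.009,-0.045,0,-0.03],
    [0.05,0.009,-0.045,0,-0.03],
    [0.05,0.009,-0.045,0,-0.03],
    [0.05,0.009,-0.045,0,0],
  ],
)

```text
t: 7.62
eef_pos: [0.5029, 0.1133, 0.0919]
ee_rot: [-3.118, 0.324, -0.01]
contact_force: [1.3, 0.9, -1.5]
opening: 0.0617
```

Request:
servo_tool(
  series=[
    [0.05,0.008,-0.04,0,0],
    [0.05,0.004,-0.03,0,0],
    [0.05,0,-0.01,0,0],
    [0.05,0,0,0,0],
  ],
)

```text
t: 8.12
eef_pos: [0.5151, 0.0283, 0.0923]
ee_rot: [-3.117, 0.333, -0.012]
contact_force: [-1.5, 0.7, -1.8]
opening: 0.0616
```

Run:
```python
from h import *
s=snap('wrist','w5');W=cloud(s);z=W[...,2]
hsv=cv2.cvtColor(s['img'],cv2.COLOR_BGR2HSV);H,S,V=cv2.split(hsv)
m=(H<25)&(S>90)&(z<.03)&(z>.012);q=W[m];print(len(q),q.min(0),q.max(0))
q2=q[(np.abs(q[:,0]-.56)<.2)]
r=cv2.minAreaRect(q2[:,:2].astype(np.float32));print(r)
pickle.dump(s,open('w5.pkl','wb'))
```

```text
5897 [ 0.43184822 -0.1296518   0.01200096] [0.68975606 0.0644787  0.01973698]
((0.5601354837417603, -0.022243723273277283), (0.17284362018108368, 0.22988775372505188), 77.8067855834961)
```

View pics/w5.png

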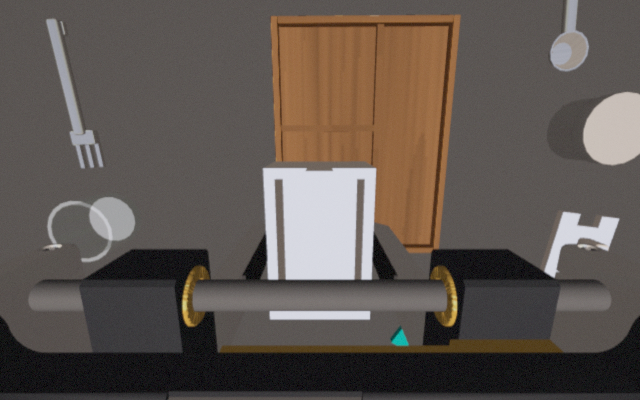

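The dish hangs over the tray (dish pixels 265-375 × 165-320), with the long divider at column 375 and the cross divider at row 128. The larger bay is directly below.

Request:
servo_tool(
  series=[
    [0.05,0.005,-0.007,-0.02,0],
    [0.05,0,0,-0.03,0],
    [0.05,0,0,-0.02,0],
    [0.05,0,0,0,0],
  ],
)

```text
t: 8.68
eef_pos: [0.5202, 0.0276, 0.0215]
ee_rot: [-3.116, 0.32, -0.014]
contact_force: [-0.1, 0.8, -2.0]
opening: 0.062
```

Request:
servo_tool(
  series=[
    [0.05,0,-0.0065,-0.005,0],
    [0.05,0,0,-0.01,0],
    [0.05,0,0,-0.008,0],
    [0.05,0,0,-0.005,0],
    [0.05,0,0,0,0],
  ],
)

```text
t: 9.3
eef_pos: [0.5223, 0.0218, -0.0058]
ee_rot: [-3.116, 0.317, -0.021]
contact_force: [-0.0, -0.6, -1.8]
opening: 0.0615
```

Request:
servo_tool(
  series=[
    [0.05,-0.001,0,-0.004,0],
    [0.05,0,0,-0.003,0],
    [0.05,0,0,0,0],
  ],
)

```text
t: 9.68
eef_pos: [0.5218, 0.0217, -0.012]
ee_rot: [-3.116, 0.317, -0.022]
contact_force: [-1.4, 1.1, 0.7]
opening: 0.0615
```

Request:
servo_tool(
  series=[
    [0.066,0,0,0,0],
    [0.076,0,0,0,0],
    [0.078,0,0,0,0],
  ],
)

```text
t: 10.05
eef_pos: [0.5233, 0.0215, -0.0113]
ee_rot: [-3.116, 0.317, -0.027]
contact_force: [-0.5, 0.3, -0.2]
opening: 0.0777
```

Request:
servo_tool(
  series=[
    [0.078,0,0,0.02,0],
    [0.078,0,0,0.03,0],
    [0.078,0,0,0.04,0],
    [0.078,0,0,0.04,0],
    [0.078,0,0,0,0],
  ],
)

```text
t: 10.68
eef_pos: [0.5226, 0.0215, 0.1219]
ee_rot: [-3.116, 0.318, -0.027]
contact_force: [0.6, -0.4, -0.3]
opening: 0.0781
```

```bash
cat >> h.py <<'E'
TC=np.array([0.5601,-0.0222]);TY=np.radians(-12.2)
def totray(p):
    c,s=np.cos(TY),np.sin(TY);d=np.array(p)[:2]-TC
    return np.array([c*d[0]+s*d[1],-s*d[0]+c*d[1]])
def toworld(p):
    c,s=np.cos(TY),np.sin(TY);return TC+np.array([c*p[0]-s*p[1],s*p[0]+c*p[1]])
def yaw():
    r=robot.read_state()['ee_rot'];return np.degrees(2*np.arctan(r[1]/r[0]))
E
python3 - <<'E'
from h import *
print(robot.read_state()['eef_pos'],yaw(),toworld([.064,.034]),toworld([0,-.049]))
s=snap('wrist','w6');W=cloud(s);z=W[...,2]
m=(z>.040)&(z<.062)&(np.abs(W[...,0]-.52)<.08)&(np.abs(W[...,1]-.02)<.06)
q=W[m];print(len(q),np.median(q[q[:,2]<.05][:,2]));r=cv2.minAreaRect(q[:,:2].astype(np.float32));print(r,totray(r[0]))
E
```

```text
[0.52261736 0.02147984 0.12188475] -11.6376903472486 [ 0.62983966 -0.00249265] [ 0.54974508 -0.07009338]
1801 0.04502569214754618
((0.521153450012207, 0.02259773202240467), (0.06216282770037651, 0.09419795870780945), 78.39427947998047) [-0.04753385  0.03555564]
```

View pics/w6.png

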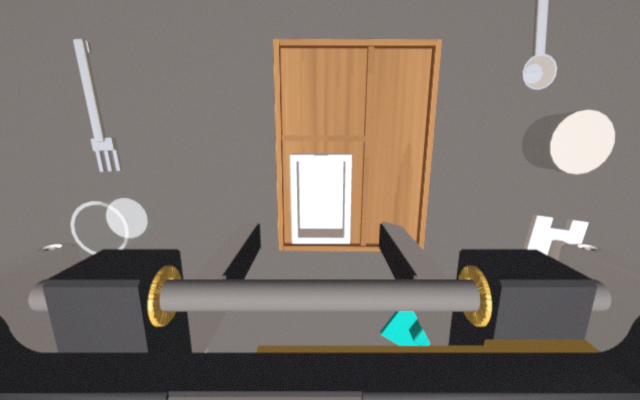

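Dish is placed (tray frame −47.5, 35.6 mm, rim z 0.045). The wrist view shows it upright in the bay at (290-352,155-245). Now the lid.

Request:
servo_tool(
  series=[
    [0.06,-0.022,-0.045,0,-0.025],
    [0.06,-0.022,-0.045,0,-0.025],
    [0.06,-0.022,-0.045,0,-0.025],
    [0.06,-0.022,-0.045,0,-0.025],
    [0.06,-0.022,-0.045,0,-0.025],
  ],
)

```text
t: 11.35
eef_pos: [0.4024, -0.2032, 0.1104]
ee_rot: [-3.087, 0.504, -0.0]
contact_force: [0.1, -0.6, -0.1]
opening: 0.0599
```

Request:
servo_tool(
  series=[
    [0.05,-0.015,-0.025,0,0],
    [0.05,0,-0.01,0,0],
    [0.05,0,0,0,0],
  ],
)

```text
t: 11.72
eef_pos: [0.383, -0.2388, 0.1055]
ee_rot: [-3.08, 0.513, 0.011]
contact_force: [-0.7, -0.7, -0.7]
opening: 0.0502
```

Run:
```python
from h import *
st=robot.read_state();print(st['eef_pos'],yaw(),st['ee_rot'])
s=snap('wrist','w7');W=cloud(s);z=W[...,2]
m=(z>.004)&(z<.012)&(np.abs(W[...,0]-.39)<.08)&(np.abs(W[...,1]+.239)<.07)
m=m&(s['img'].min(2)>150)
q=W[m];r=cv2.minAreaRect(q[:,:2].astype(np.float32));print(len(q),r)
b=(z>.026)&(z<.036)&(np.abs(W[...,0]-.39)<.05)&(np.abs(W[...,1]+.239)<.04)
q=W[b];print(len(q),cv2.minAreaRect(q[:,:2].astype(np.float32)))
```

```text
[ 0.38301243 -0.23883163  0.10548718] -18.911851358132093 [-3.08036475  0.51304069  0.01103726]
3832 ((0.3889831006526947, -0.23684485256671906), (0.06205880269408226, 0.09420391917228699), 71.0846939086914)
538 ((0.3891896605491638, -0.23719078302383423), (0.013384049758315086, 0.04361273720860481), 70.66610717773438)
```

View pics/w7.png

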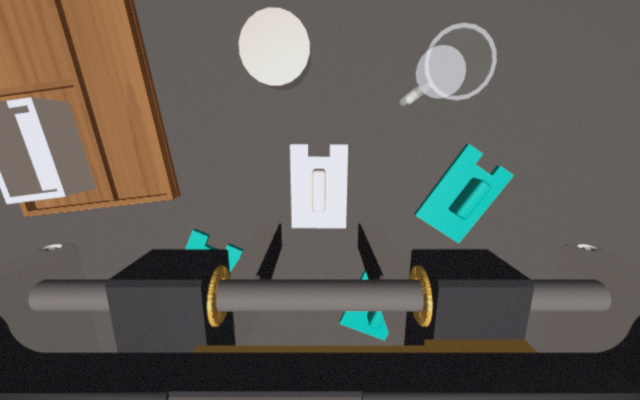

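The white notched lid is at (290-348,145-228), notch up, with a bar grip. The mug with handle is at (460,62), the tin at (274,46).

Request:
servo_tool(
  series=[
    [0.045,0.006,0.002,-0.03,0],
    [0.045,0,0,-0.04,0],
    [0.045,0,0,-0.03,0],
    [0.045,0,0,-0.015,0],
    [0.045,0,0,0,0],
  ],
)

```text
t: 12.4
eef_pos: [0.3928, -0.2309, -0.0125]
ee_rot: [-3.082, 0.497, 0.009]
contact_force: [0.6, -1.1, -0.2]
opening: 0.0445
```

Request:
servo_tool(
  series=[
    [0.045,-0.004,-0.006,-0.006,-0.01],
    [0.045,0,0,-0.005,0],
    [0.03,0,0,0,0],
  ],
)

```text
t: 12.78
eef_pos: [0.3909, -0.2389, -0.0216]
ee_rot: [-3.082, 0.513, 0.001]
contact_force: [-0.7, -0.6, 0.8]
opening: 0.038
```

Run:
```python
from h import *
st=robot.read_state();print(st['eef_pos'],yaw(),st['ee_rot'],st['contact_force'])
s=snap('wrist','w8');W=cloud(s);z=W[...,2]
cv2.imwrite('pics/w8c.png',cv2.resize(s['img'][120:300,200:440],None,fx=3,fy=3))
b=(z>.026)&(z<.036)&(np.abs(W[...,0]-.39)<.05)&(np.abs(W[...,1]+.239)<.012)
q=W[b];print(len(q),q.mean(0))
```

```text
[ 0.39094333 -0.238933   -0.02162461] -18.9080512711271 [-3.08237655e+00  5.13270702e-01  1.13506013e-03] [-0.66130389 -0.6228513   0.77896335]
1472 [ 0.39109087 -0.23787837  0.02974736]
```

View pics/w8c.png

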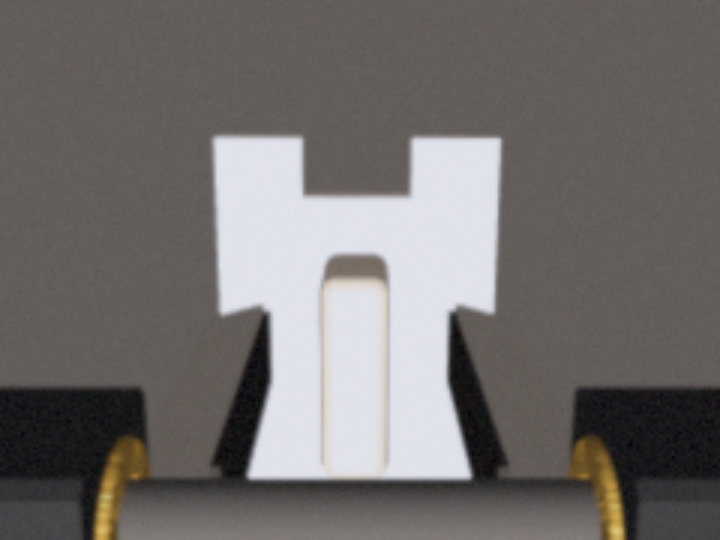

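The bar sits centred between the fingers, with the notch up at (355,165) in the crop. Closing.

Request:
servo_tool(
  series=[
    [0.03,-0.001,0.001,-0.002,0],
    [0.0,0,0,0,0],
    [0.0,0,0,0,0],
    [0.0,0,0,0,0],
    [0.0,0,0,0,0],
  ],
  newtons=35,
)

```text
t: 13.45
eef_pos: [0.3906, -0.2387, -0.0226]
ee_rot: [-3.084, 0.514, -0.002]
contact_force: [0.9, -0.5, -0.3]
opening: 0.0139
```

Request:
servo_tool(
  series=[
    [0.0,0,0,0.01,0],
    [0.0,0,0,0.02,0],
    [0.0,0,0,0.03,0],
    [0.0,0,0,0.03,0],
    [0.0,0,0,0,0],
  ],
)

```text
t: 14.08
eef_pos: [0.3898, -0.2376, 0.0706]
ee_rot: [-3.083, 0.513, -0.0]
contact_force: [0.4, -0.1, -0.5]
opening: 0.0139
```

Run:
```python
from h import *
st=robot.read_state();e=st['eef_pos'];print(e,yaw(),st['ee_rot'],st['contact_force'],st['opening'])
s=snap('wrist','w9');W=cloud(s);z=W[...,2]
near=(np.abs(W[...,0]-e[0])<.08)&(np.abs(W[...,1]-e[1])<.07)&(s['img'].min(2)>150)
zz=z[near&(z>.05)&(z<.2)];print(np.histogram(zz,bins=np.arange(.05,.2,.01)))
```

```text
[ 0.38980268 -0.23760361  0.07060175] -18.913419989996072 [-3.08254381e+00  5.13446980e-01 -2.89235324e-04] [ 0.42754554 -0.05058931 -0.51127186] 0.013933645696558002
(array([   0,    0,    0,    0, 3818, 1154,   31, 1456,    6,    8,    1,
          0,    0,    0,    0]), array([0.05, 0.06, 0.07, 0.08, 0.09, 0.1 , 0.11, 0.12, 0.13, 0.14, 0.15,
       0.16, 0.17, 0.18, 0.19, 0.2 ]))
```

View pics/w9.png

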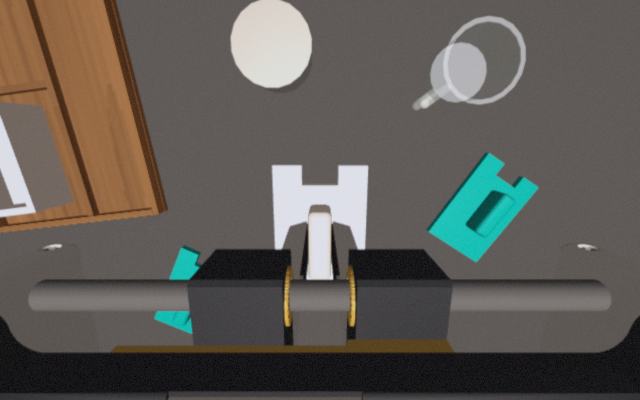

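Request:
servo_tool(
  series=[
    [0.0,0.01,0.02,0.015,0.025],
    [0.0,0.02,0.04,0,0.025],
    [0.0,0.022,0.044,0,0.025],
    [0.0,0.022,0.044,0,0.025],
    [0.0,0.022,0.044,0,0.027],
  ],
)

```text
t: 14.75
eef_pos: [0.4803, -0.0392, 0.0765]
ee_rot: [-3.103, 0.323, 0.025]
contact_force: [0.3, -0.7, -1.3]
opening: 0.0139
```

Request:
servo_tool(
  series=[
    [0.0,0.02,0.035,0,0],
    [0.0,0.01,0.02,0,0],
    [0.0,0,0.005,0,0],
    [0.0,0,0,0,0],
  ],
)

```text
t: 15.25
eef_pos: [0.5056, 0.0264, 0.0691]
ee_rot: [-3.103, 0.314, 0.045]
contact_force: [-0.8, 0.0, -1.7]
opening: 0.0134
```

```bash
cat > lid.py <<'E'
from h import *
st=robot.read_state();e=st['eef_pos'];print(e,yaw(),st['ee_rot'],st['contact_force'],st['opening'])
import sys
s=snap('wrist',sys.argv[1]);W=cloud(s);z=W[...,2]
near=(np.abs(W[...,0]-e[0])<.08)&(np.abs(W[...,1]-e[1])<.07)&(s['img'].min(2)>130)
zl=e[2]+.0226+.007
m=near&(abs(z-zl)<.005);q=W[m]
A=np.c_[q[:,:2]-e[:2],np.ones(len(q))];c=np.linalg.lstsq(A,q[:,2],rcond=None)[0];print('plane',len(q),c)
r=cv2.minAreaRect(q[:,:2].astype(np.float32));print('visible',r)
# front corners: rotate to lid frame by rect angle
th=np.radians(r[2]-90 if r[2]>45 else r[2]);u=np.array([np.cos(th),np.sin(th)]);v=np.array([-u[1],u[0]])
a=q[:,:2]@u;b=q[:,:2]@v
fx=np.percentile(a,99.5)-.047;fy=(np.percentile(b,.3)+np.percentile(b,99.7))/2
print('lid centre',fx*u+fy*v,'width',np.ptp(b),'yaw',np.degrees(th))
D=np.array([.5212,.0226]);print('shift to dish',D-(fx*u+fy*v))
E
python3 lid.py w10
```

```text
[0.50563881 0.0264116  0.06906665] -11.568358987671338 [-3.1032198   0.31434789  0.04537933] [-0.77188122  0.02373707 -1.71168029] 0.013364476693942987
plane 4994 [-0.02802669  0.0168546   0.0980142 ]
visible ((0.5113222599029541, 0.025637473911046982), (0.062208838760852814, 0.08081789314746857), 78.3914566040039)
lid centre [0.50469728 0.02698949] width 0.06220884146424946 yaw -11.608543395996094
shift to dish [ 0.01650272 -0.00438949]
```

View pics/w10.png

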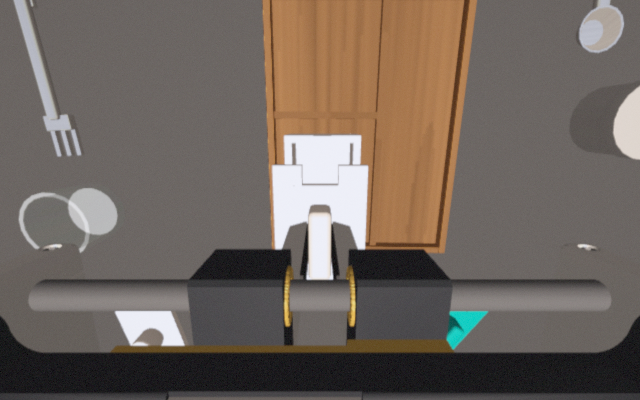

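Lid held with its notch toward the dish key (320,175). The dish shows ahead at (285-360,135-165). A shift of +16.5, −4.5 mm is needed.

Request:
servo_tool(
  series=[
    [0.0,0.0165,-0.0045,0,0],
    [0.0,0,0,-0.01,0],
    [0.0,0,0,-0.01,0],
    [0.0,0,0,0,0],
  ],
)

```text
t: 15.8
eef_pos: [0.5187, 0.0188, 0.0462]
ee_rot: [-3.103, 0.323, 0.052]
contact_force: [0.3, -0.1, -1.9]
opening: 0.0138
```

```bash
python3 lid.py w11
```

```text
[0.51866449 0.01876194 0.04622893] -11.871168697072662 [-3.10269689  0.32258021  0.05249754] [ 0.33504248 -0.06620848 -1.93729524] 0.013804523797919573
plane 4988 [-0.03301241  0.01739578  0.07516754]
visible ((0.5245356559753418, 0.01798967830836773), (0.0623726025223732, 0.08060921728610992), 77.97236633300781)
lid centre [0.51784388 0.0194055 ] width 0.06237260629521807 yaw -12.027633666992188
shift to dish [0.00335612 0.0031945 ]
```

View pics/w11.png

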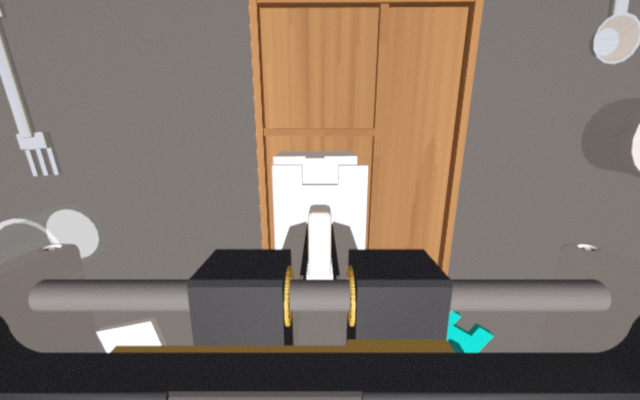

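Request:
servo_tool(
  series=[
    [0.0,0.0035,0.003,0,0.005],
    [0.0,0,0,-0.004,0],
    [0.0,0,0,-0.003,0],
    [0.0,0,0,0,0],
  ],
)

```text
t: 16.35
eef_pos: [0.523, 0.0222, 0.0398]
ee_rot: [-3.104, 0.313, 0.05]
contact_force: [0.3, -1.0, -1.4]
opening: 0.0133
```

```bash
python3 lid.py w12
```

```text
[0.52302745 0.02223699 0.03982625] -11.521463557703495 [-3.10389214  0.31313278  0.04955996] [ 0.26403672 -0.95566441 -1.35554269] 0.01330097695905727
plane 4994 [-0.03063301  0.01591393  0.06875313]
visible ((0.5286529064178467, 0.02148047462105751), (0.06235813722014427, 0.08096031844615936), 78.41694641113281)
lid centre [0.52212183 0.02285623] width 0.06235813760827785 yaw -11.58305358886719
shift to dish [-0.00092183 -0.00025623]
```

View pics/w12.png

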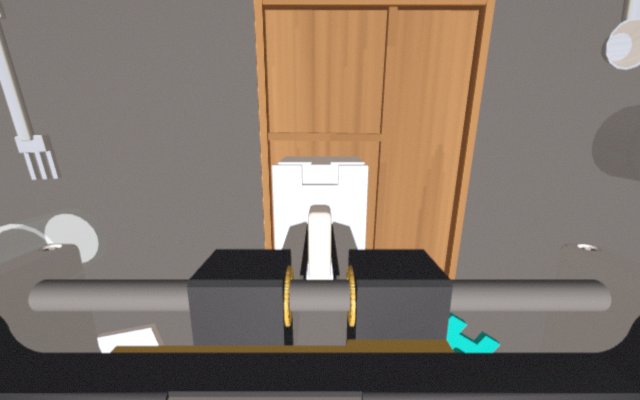

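Lid within 1 mm of the dish, notch over key. Lowering.

Request:
servo_tool(
  series=[
    [0.0,-0.001,0,-0.004,0],
    [0.0,0,0,-0.004,0],
    [0.0,0,0,-0.003,0],
    [0.0,0,0,0,0],
  ],
)

```text
t: 16.9
eef_pos: [0.522, 0.0222, 0.0282]
ee_rot: [-3.104, 0.313, 0.049]
contact_force: [-0.8, -0.4, -0.6]
opening: 0.0137
```

Request:
servo_tool(
  series=[
    [0.0,0,0,-0.003,0],
    [0.0,0,0,0,0],
  ],
)

```text
t: 17.15
eef_pos: [0.5223, 0.0221, 0.0251]
ee_rot: [-3.104, 0.313, 0.048]
contact_force: [-0.4, 0.6, -1.0]
opening: 0.0139
```

```bash
python3 lid.py w13
```

```text
[0.52230291 0.02213551 0.02512151] -11.528978169019906 [-3.10389535  0.31333873  0.04844201] [-0.36004093  0.60899725 -0.9632284 ] 0.013935780949195824
plane 5296 [-0.01112738  0.01181791  0.05380741]
visible ((0.5280070900917053, 0.021340323612093925), (0.06227807700634003, 0.08075805753469467), 78.54553985595703)
lid centre [0.52133887 0.02270363] width 0.0622780831801384 yaw -11.454460144042969
shift to dish [-0.00013887 -0.00010363]
```

Request:
servo_tool(
  series=[
    [0.0,0,0,-0.0015,0],
    [0.0,0,0,0,0],
    [0.018,0,0,0,0],
    [0.024,0,0,0,0],
    [0.028,0,0,0,0],
  ],
)

```text
t: 17.82
eef_pos: [0.5231, 0.0221, 0.0247]
ee_rot: [-3.104, 0.313, 0.046]
contact_force: [0.8, 0.6, 1.0]
opening: 0.0273
```

Request:
servo_tool(
  series=[
    [0.028,0,0,0.02,0],
    [0.028,0,0,0.03,0],
    [0.028,0,0,0.03,0],
    [0.04,0,0,0.03,0],
    [0.04,0,0,0,0],
  ],
)

```text
t: 18.45
eef_pos: [0.5217, 0.0221, 0.1363]
ee_rot: [-3.104, 0.314, 0.05]
contact_force: [0.0, -0.1, 0.0]
opening: 0.0397
```

Run:
```python
from h import *
st=robot.read_state();e=st['eef_pos'];print(e,yaw(),st['ee_rot'])
s=snap('wrist','w14');W=cloud(s);z=W[...,2]
near=(np.abs(W[...,0]-.521)<.07)&(np.abs(W[...,1]-.0226)<.06)&(s['img'].min(2)>130)
m=near&(abs(z-.053)<.004);q=W[m]
print(np.linalg.lstsq(np.c_[q[:,:2]-[.5212,.0226],np.ones(len(q))],q[:,2],rcond=None)[0])
r=cv2.minAreaRect(q[:,:2].astype(np.float32));print(r,totray(r[0]))
```

```text
[0.52173835 0.02212566 0.13630586] -11.542880861643994 [-3.10373474  0.31370291  0.04957436]
[0.00182361 0.00113337 0.05220827]
((0.5216763615608215, 0.022794445976614952), (0.06209006905555725, 0.09446178376674652), 78.23040771484375) [-0.04706432  0.03585842]
```

View pics/w14.png

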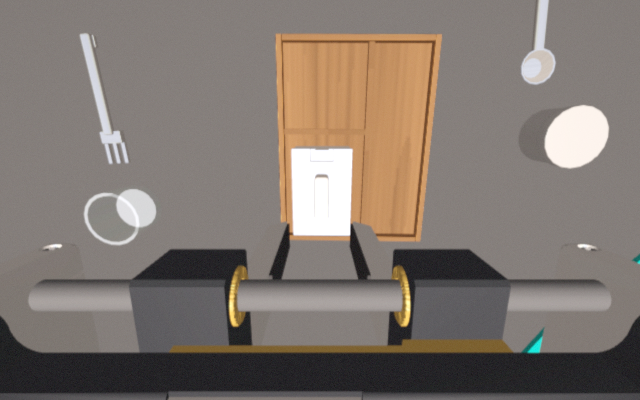

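Lid flat on the dish (tilt 0.002 rad, 0.5 mm off). The view shows the notch and key at (321,155). Now the cup at (112,218) in this view, which has no handle.

Request:
servo_tool(
  series=[
    [0.094,0.003,0.045,0,0],
    [0.094,0.003,0.05,0,0],
    [0.094,0.003,0.05,0,0],
    [0.094,0.003,0.05,0,0],
    [0.094,0.003,0.035,0,0],
  ],
)

```text
t: 19.12
eef_pos: [0.5287, 0.2547, 0.1231]
ee_rot: [-3.107, 0.326, 0.08]
contact_force: [0.4, -0.5, 0.6]
opening: 0.0861
```

Request:
servo_tool(
  series=[
    [0.094,0,0.0,0,0],
  ],
)

```text
t: 19.25
eef_pos: [0.5269, 0.2564, 0.1205]
ee_rot: [-3.108, 0.321, 0.085]
contact_force: [0.4, 0.0, 0.3]
opening: 0.0934
```

Run:
```python
from h import *
st=robot.read_state();e=st['eef_pos'];print(e,yaw(),st['ee_rot'])
s=snap('wrist','w15');W=cloud(s);z=W[...,2]
m=(np.abs(W[...,0]-.538)<.05)&(np.abs(W[...,1]-.2587)<.05)&(z>.044)&(z<.056);q=W[m]
print(len(q),cv2.minEnclosingCircle(q[:,:2].astype(np.float32)),cv2.fitEllipse(q[:,:2].astype(np.float32)))
```

```text
[0.5268756  0.25637868 0.12053555] -11.779561673409278 [-3.1084365   0.32066534  0.08541272]
793 ((0.5378198623657227, 0.25850722193717957), 0.031028227880597115) ((0.5385063290596008, 0.25849050283432007), (0.05703640356659889, 0.057267285883426666), 76.4349594116211)
```

View pics/w15.png

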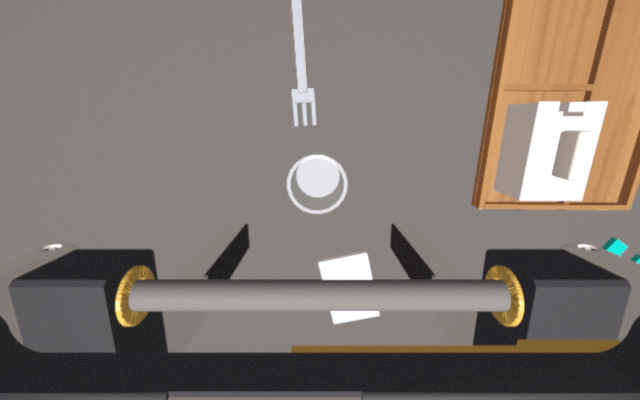

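Run:
```python
from h import *
from scipy.spatial.transform import Rotation as R
for r in ([-3.116,.318,-.027],[-3.08,.513,.011],[-3.083,.513,0],[-3.104,.314,.05],robot.read_state()['ee_rot']):
    M=R.from_rotvec(r).as_matrix();print(M[:,2].round(4),M[:,0].round(3))
print(robot.read_state()['q'])
```

```text
[ 0.0181  0.0075 -0.9998] [ 0.979 -0.202  0.016]
[-0.0038  0.02   -0.9998] [ 0.946 -0.324 -0.01 ]
[ 0.0027  0.016  -0.9999] [ 0.946 -0.324 -0.003]
[-0.0297  0.0245 -0.9993] [ 0.979 -0.2   -0.034]
[-0.0537  0.0203 -0.9984] [ 0.977 -0.205 -0.057]
[0.28059245 0.30152748 1.52804446 0.03512143 1.35814637 2.05015501]
```

The handleless cup rim is centred at pixel (317,185) and the fork tines at (304,110) are clear of it. Descending in two stages.

Request:
servo_tool(
  series=[
    [0.094,0.009,0.003,-0.01,0],
    [0.094,0,0,-0.02,0],
    [0.094,0,0,-0.02,0],
    [0.094,0,0,-0.02,0],
    [0.094,0,0,0,0],
  ],
)

```text
t: 19.92
eef_pos: [0.536, 0.2503, 0.0428]
ee_rot: [-3.111, 0.337, 0.095]
contact_force: [0.6, -0.5, 0.1]
opening: 0.0945
```

Run:
```python
from h import *
from scipy.spatial.transform import Rotation as R
st=robot.read_state();e=st['eef_pos'];M=R.from_rotvec(st['ee_rot']).as_matrix();print(e,M[:,2],yaw(),'tip',e-.034*M[:,2],'need',np.array([.538,.2587])-(e-.034*M[:,2])[:2])
```

```text
[0.53597842 0.25031044 0.04279742] [-0.05884969  0.01708144 -0.9981207 ] -12.378648552119817 tip [0.53797931 0.24972967 0.07673353] need [2.06861659e-05 8.97033205e-03]
```

Request:
servo_tool(
  series=[
    [0.094,0,0.009,0,0],
    [0.094,0,0,-0.015,0],
    [0.094,0,0,-0.015,0],
    [0.094,0,0,-0.015,0],
    [0.094,0,0,-0.01,0],
  ],
)

```text
t: 20.55
eef_pos: [0.5384, 0.2594, -0.0136]
ee_rot: [-3.11, 0.34, 0.088]
contact_force: [-0.0, 0.5, -0.3]
opening: 0.0943
```

Request:
servo_tool(
  series=[
    [0.094,0,0,0,0],
  ],
)

```text
t: 20.68
eef_pos: [0.5372, 0.259, -0.0151]
ee_rot: [-3.11, 0.34, 0.092]
contact_force: [-0.3, 0.9, -1.0]
opening: 0.0941
```

Run:
```python
from h import *
from scipy.spatial.transform import Rotation as R
st=robot.read_state();e=st['eef_pos'];M=R.from_rotvec(st['ee_rot']).as_matrix();print(e,M[:,2],yaw(),'tip',e-.034*M[:,2],'need',np.array([.538,.2587])-(e-.034*M[:,2])[:2])
s=snap('wrist','w16')
```

```text
[ 0.53721574  0.25899673 -0.01508769] [-0.05710058  0.01755996 -0.99821399] -12.477467847146887 tip [0.53915716 0.25839969 0.01885159] need [-0.00115716  0.00030031]
```

View pics/w16.png

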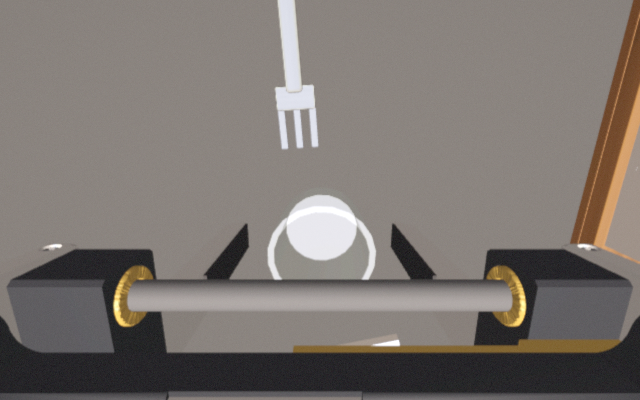

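The cup rim is centred between the fingers at (321,255). Closing.

Request:
servo_tool(
  series=[
    [0.08,-0.001,0,0,0],
    [0.05,0,0,0,0],
    [0.05,0,0,0,0],
    [0.05,0,0,0,0],
    [0.05,0,0,0,0],
  ],
  newtons=25,
)

```text
t: 21.35
eef_pos: [0.5382, 0.2596, -0.0128]
ee_rot: [-3.109, 0.34, 0.085]
contact_force: [-0.0, -0.5, -0.2]
opening: 0.0606
```

Request:
servo_tool(
  series=[
    [0.05,0,0,0.008,0],
    [0.05,0,0,0.01,0],
    [0.05,0,0,0.01,0],
    [0.05,0,0,0,0],
  ],
)

```text
t: 21.85
eef_pos: [0.5386, 0.2598, 0.0177]
ee_rot: [-3.109, 0.34, 0.084]
contact_force: [-0.3, 0.7, -0.4]
opening: 0.0605
```

Request:
servo_tool(
  series=[
    [0.05,0,0,0.03,0],
    [0.05,0,0,0.03,0],
    [0.05,0.02,-0.02,0.015,0],
    [0.05,0.02,-0.03,0,0],
    [0.05,0.02,-0.03,0,0],
  ],
)

```text
t: 22.48
eef_pos: [0.5973, 0.18, 0.0952]
ee_rot: [-3.11, 0.331, 0.086]
contact_force: [-0.2, 0.7, -1.1]
opening: 0.0608
```

Request:
servo_tool(
  series=[
    [0.05,0.015,-0.035,0,0],
    [0.05,0.01,-0.035,0,0],
    [0.05,0.01,-0.035,0,0],
    [0.05,0,-0.03,0,0],
    [0.05,0,-0.02,0,0],
  ],
)

```text
t: 23.1
eef_pos: [0.634, 0.0191, 0.0947]
ee_rot: [-3.109, 0.332, 0.086]
contact_force: [0.3, -0.4, -0.6]
opening: 0.0604
```

Request:
servo_tool(
  series=[
    [0.05,0,-0.01,0,0],
    [0.05,0,0,0,0],
  ],
)

```text
t: 23.35
eef_pos: [0.6337, 0.0082, 0.0945]
ee_rot: [-3.108, 0.335, 0.086]
contact_force: [-0.1, -0.1, -0.8]
opening: 0.0607
```

```bash
cat > st.py <<'E'
from h import *
from scipy.spatial.transform import Rotation as R
import sys
st=robot.read_state();e=st['eef_pos'];M=R.from_rotvec(st['ee_rot']).as_matrix();print(e,M[:,2].round(3),'yaw',yaw(),st['contact_force'],st['opening'])
t=e-.034*M[:,2]
print('tip',t)
if len(sys.argv)>3: print('need',np.array([float(sys.argv[2]),float(sys.argv[3])])-t[:2])
snap('wrist',sys.argv[1])
E
python3 st.py w17 .6298 -.0025
```

```text
[0.63372723 0.00815617 0.09452498] [-0.053  0.02  -0.998] yaw -12.294064945531728 [-0.13210772 -0.09887874 -0.79242468] 0.060652221907144054
tip [0.63553823 0.00748113 0.12847   ]
need [-0.00573823 -0.00998113]
```

View pics/w17.png

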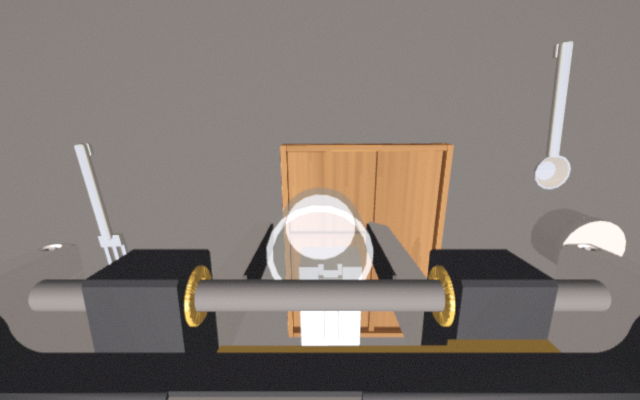

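Request:
servo_tool(
  series=[
    [0.05,-0.0055,-0.01,0,0],
    [0.05,0,0,-0.02,0],
    [0.05,0,0,-0.025,0],
    [0.05,0,0,-0.02,0],
    [0.05,0,0,0,0],
  ],
)

```text
t: 24.02
eef_pos: [0.6253, 0.0018, 0.0239]
ee_rot: [-3.108, 0.327, 0.091]
contact_force: [0.2, 0.0, -0.4]
opening: 0.0605
```

```bash
python3 st.py w18 .6298 -.0025
```

```text
[0.62532171 0.00178976 0.02391858] [-0.057  0.021 -0.998] yaw -12.026798315963594 [ 0.22770752  0.04799273 -0.41559615] 0.06049847310663811
tip [0.62724445 0.00106299 0.05785639]
need [ 0.00255555 -0.00356299]
```

Request:
servo_tool(
  series=[
    [0.05,0.0025,-0.0035,0,0],
    [0.05,0,0,-0.01,0],
    [0.05,0,0,-0.01,0],
    [0.05,0,0,-0.006,0],
    [0.05,0,0,0,0],
  ],
)

```text
t: 24.7
eef_pos: [0.631, -0.0021, -0.0006]
ee_rot: [-3.108, 0.327, 0.082]
contact_force: [-1.0, 0.5, -0.4]
opening: 0.061
```

Request:
servo_tool(
  series=[
    [0.05,0,0,-0.003,0],
    [0.05,0,0,0,0],
  ],
)

```text
t: 24.95
eef_pos: [0.6311, -0.0021, -0.0036]
ee_rot: [-3.108, 0.327, 0.081]
contact_force: [0.8, 0.2, -1.1]
opening: 0.0608
```

Request:
servo_tool(
  series=[
    [0.05,-0.001,0,-0.002,0],
    [0.05,0,0,-0.002,0],
    [0.05,0,0,0,0],
  ],
)

```text
t: 25.32
eef_pos: [0.6308, -0.0022, -0.0068]
ee_rot: [-3.108, 0.327, 0.079]
contact_force: [-1.0, -0.6, -1.0]
opening: 0.061
```

Request:
servo_tool(
  series=[
    [0.05,0,0,-0.0015,0],
    [0.05,0,0,0,0],
  ],
)

```text
t: 25.58
eef_pos: [0.6312, -0.0022, -0.0067]
ee_rot: [-3.109, 0.327, 0.078]
contact_force: [-0.1, -0.5, -0.6]
opening: 0.0608
```

```bash
python3 st.py w19
python3 - <<'E'
from h import *
for i in range(3): print(robot.read_state()['contact_force'],robot.read_state()['eef_pos'])
s=robot.snapshot('wrist');W=cloud(s);z=W[...,2]
m=(np.abs(W[...,0]-.63)<.045)&(np.abs(W[...,1]+.002)<.04)&(z>.045)&(z<.065)
q=W[m];print(len(q),np.percentile(q[:,2],[50,90,98]));q=q[q[:,2]>.052];print(np.linalg.lstsq(np.c_[q[:,:2]-[.63,-.002],np.ones(len(q))],q[:,2],rcond=None)[0])
E
```

```text
[ 0.631191   -0.00224213 -0.0066792 ] [-0.048  0.02  -0.999] yaw -11.996403521900447 [-0.07690751 -0.54498554 -0.62459492] 0.060767415493392915
tip [ 0.63281938 -0.00292459  0.02727493]
[-0.23245709  0.88792057  0.65157015] [ 0.6313248 -0.0022314 -0.006736 ]
[-0.23245709  0.88792057  0.65157015] [ 0.6313248 -0.0022314 -0.006736 ]
[-0.23245709  0.88792057  0.65157015] [ 0.6313248 -0.0022314 -0.006736 ]
2863 [0.05489609 0.05861245 0.06366169]
[-0.01154767  0.00664419  0.05616523]
```

Rim at z 0.056, so the cup is on the floor. Releasing.

Request:
servo_tool(
  series=[
    [0.064,0,0,0,0],
    [0.07,0,0,0,0],
    [0.074,0,0,0,0],
    [0.074,0,0,0.01,0],
    [0.074,0,0,0.02,0],
  ],
)

```text
t: 26.3
eef_pos: [0.6296, -0.0021, 0.0223]
ee_rot: [-3.108, 0.327, 0.084]
contact_force: [-0.4, 0.5, 0.3]
opening: 0.0741
```

Request:
servo_tool(
  series=[
    [0.074,0,0,0.04,0],
    [0.06,0,0,0.04,0],
    [0.05,0,0,0.02,0],
    [0.05,0,0,0,0],
  ],
)

```text
t: 26.8
eef_pos: [0.6328, -0.0025, 0.1342]
ee_rot: [-3.109, 0.327, 0.066]
contact_force: [-0.1, -0.3, 0.0]
opening: 0.0507
```

```bash
python3 st.py w20
python3 - <<'E'
from h import *
s=robot.snapshot('wrist');W=cloud(s);z=W[...,2]
m=(np.abs(W[...,0]-.63)<.045)&(np.abs(W[...,1]+.002)<.04)&(z>.052)&(z<.065)
q=W[m];print(len(q));c=cv2.minEnclosingCircle(q[:,:2].astype(np.float32));print(c,totray(c[0]));print(np.linalg.lstsq(np.c_[q[:,:2]-[.63,-.002],np.ones(len(q))],q[:,2],rcond=None)[0])
E
```

```text
[ 0.63281523 -0.00247787  0.13420359] [-0.041  0.019 -0.999] yaw -11.99507702944226 [-0.08715877 -0.2545587   0.03546989] 0.05066331563200699
tip [ 0.63419787 -0.00312568  0.16816929]
683
((0.6317975521087646, -0.0017853749450296164), 0.030857974663376808) [0.06576421 0.03510505]
[0.00054371 0.00176231 0.05486307]
```

View pics/w20.png

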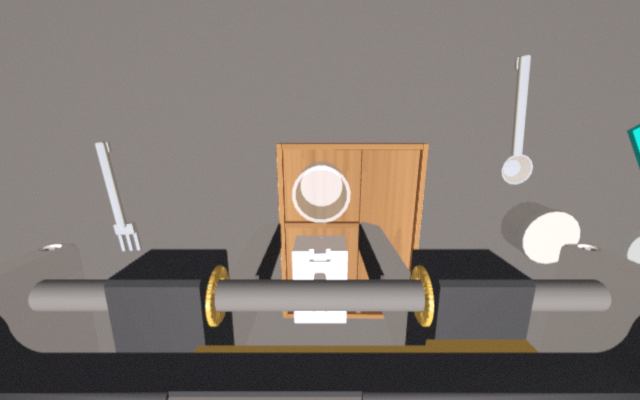

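Cup upright in the smaller bay at tray (65.8, 35.1), pixel (321,195). Now the spoon, which has its round bowl at (517,168) and its handle up.

```bash
cat > sp.py <<'E'
from h import *
import sys
s=snap('wrist',sys.argv[1]);W=cloud(s);z=W[...,2]
m=(np.abs(W[...,0]-.655)<.1)&(np.abs(W[...,1]+.232)<.03)&(s['img'].min(2)>145)&(z>.002)&(z<.03)
m[282:]=0
n,l,stt,_=cv2.connectedComponentsWithStats(m.astype('uint8'));i=1+np.argmax(stt[1:,4]);m=l==i
q=W[m];print(len(q),stt[i],q.min(0),q.max(0),cv2.minAreaRect(q[:,:2].astype(np.float32)))
h=q[q[:,0]>np.max(q[:,0])-.09];f=cv2.fitLine(h[:,:2].astype(np.float32),2,0,.01,.01).ravel();print('handle line',f,np.degrees(np.arctan2(f[1],f[0])))
xe=q[:,0].max();xb=q[:,0].min();print('ends',xe,xb,'mid',(xe+xb)/2, 'y at mid',f[3]+f[1]/f[0]*((xe+xb)/2-f[2]),'z',np.percentile(h[:,2],[10,50,90]))
E
python3 sp.py w21
```

```text
1465 [ 503   52   32  131 1465] [ 0.58623922 -0.2464113   0.00200412] [ 0.72487184 -0.21167383  0.01303978] ((0.655527651309967, -0.2288016378879547), (0.13859540224075317, 0.03474017232656479), 0.27665603160858154)
handle line [ 0.9940137  -0.10925515  0.68117213 -0.23651451] -6.27238
ends 0.7248718364909775 0.5862392201369179 mid 0.6555555283139477 y at mid -0.23369890788172037 z [0.00917455 0.01060933 0.01162666]
```

Request:
servo_tool(
  series=[
    [0.05,0.0,-0.04,0,0.025],
    [0.05,0.0,-0.045,0,0.025],
    [0.05,0.0,-0.045,0,0.025],
    [0.04,0,-0.045,0,0.025],
    [0.04,0,-0.04,0,0],
  ],
)

```text
t: 27.58
eef_pos: [0.6235, -0.2169, 0.1199]
ee_rot: [-3.118, 0.155, 0.105]
contact_force: [-0.1, -0.2, -0.0]
opening: 0.0403
```

Request:
servo_tool(
  series=[
    [0.04,0,-0.015,0,0],
    [0.04,0,0,0,0],
  ],
)

```text
t: 27.82
eef_pos: [0.6212, -0.2335, 0.1163]
ee_rot: [-3.114, 0.161, 0.114]
contact_force: [0.3, 0.1, 0.1]
opening: 0.0401
```

```bash
python3 st.py w22 .6556 -.2337; python3 sp.py w22
```

```text
[ 0.62117201 -0.23350476  0.11629231] [-0.072  0.025 -0.997] yaw -5.903914614442991 [0.30872315 0.07916199 0.14666783] 0.040069319491339905
tip [ 0.62360585 -0.23434294  0.15019472]
need [0.03199415 0.00064294]
1387 [ 306   86   30  129 1387] [ 0.5862668  -0.24687745  0.00201445] [ 0.72524235 -0.21190118  0.01328251] ((0.6556636095046997, -0.23425725102424622), (0.03340085223317146, 0.13938884437084198), 84.22682189941406)
handle line [ 0.99420524 -0.10749879  0.68214786 -0.23771682] -6.1711516
ends 0.7252423529205448 0.5862667963933742 mid 0.6557545746569595 y at mid -0.23486304031115932 z [0.00985644 0.01091164 0.01189237]
```

View pics/w22.png

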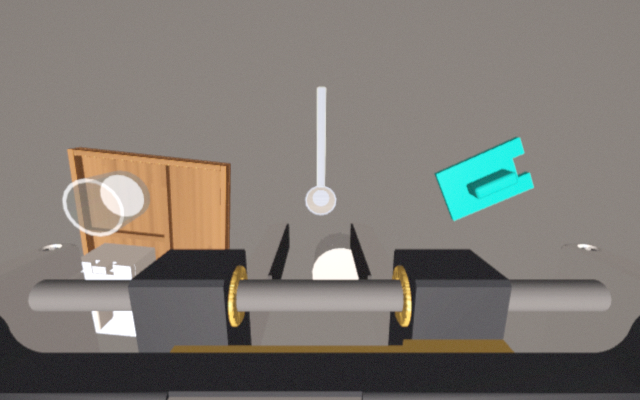

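The spoon's handle runs up from (320,190) to (321,88), aligned with the image; the tin is at (340,265), the turquoise lid to the right. Shift +32 mm in x, then down.

Request:
servo_tool(
  series=[
    [0.04,0.016,0,0,0],
    [0.04,0.016,-0.0005,-0.02,0],
    [0.04,0,0,-0.025,0],
    [0.04,0,0,-0.025,0],
    [0.04,0,0,0,0],
  ],
)

```text
t: 28.55
eef_pos: [0.6563, -0.2214, 0.0464]
ee_rot: [-3.113, 0.139, 0.112]
contact_force: [0.1, 0.2, -0.5]
opening: 0.04
```

```bash
python3 st.py w23 .6557 -.2348
```

```text
[ 0.65631768 -0.22135935  0.04638214] [-0.07   0.026 -0.997] yaw -5.118661811019619 [ 0.12238671  0.17744622 -0.51882266] 0.04003051408696901
tip [ 0.65871444 -0.22224971  0.08028587]
need [-0.00301444 -0.01255029]
```

View pics/w23.png

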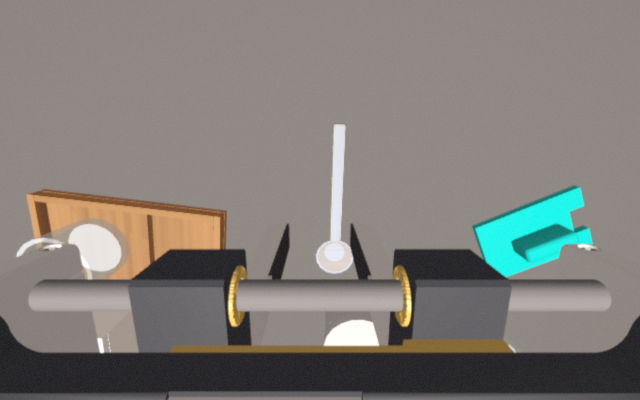

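Request:
servo_tool(
  series=[
    [0.04,-0.003,-0.0125,0,-0.012],
    [0.04,0,0,-0.02,0],
    [0.04,0,0,-0.02,0],
    [0.04,0,0,-0.01,0],
    [0.04,0,0,0,0],
  ],
)

```text
t: 29.22
eef_pos: [0.656, -0.2355, -0.002]
ee_rot: [-3.115, 0.159, 0.1]
contact_force: [-0.7, 0.2, 0.3]
opening: 0.0401
```

```bash
python3 st.py w24 .6557 -.2348
```

```text
[ 0.6560177  -0.23550077 -0.00195011] [-0.063  0.024 -0.998] yaw -5.831258922328741 [-0.73997702  0.23871182  0.34746985] 0.04007058056264287
tip [ 0.65815938 -0.23630746  0.03197278]
need [-0.00245938  0.00150746]
```

View pics/w24.png

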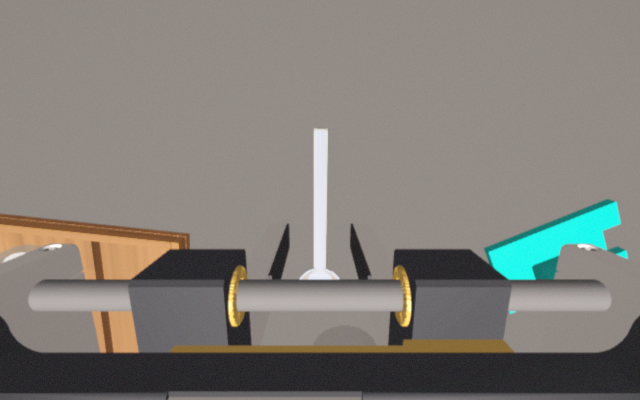

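The handle lies centred between the fingers (column 320).

Request:
servo_tool(
  series=[
    [0.04,-0.002,0,-0.012,0],
    [0.04,0,0,-0.01,0],
    [0.04,0,0,-0.005,0],
    [0.04,0,0,0,0],
  ],
)

```text
t: 29.78
eef_pos: [0.6549, -0.2358, -0.0295]
ee_rot: [-3.116, 0.158, 0.097]
contact_force: [1.0, -0.1, -0.5]
opening: 0.0399
```

```bash
python3 st.py w25 .6557 -.2348
python3 - <<'E'
from h import *
s=robot.snapshot('wrist');W=cloud(s);z=W[...,2];e=robot.read_state()['eef_pos']
a=np.abs(W[...,1]-e[1]);k=(a>.013)&(a<.03)&(np.abs(W[...,0]-e[0])<.02);k[282:]=0
print(np.sort(z[k&(z>.002)])[:8])
E
```

```text
[ 0.65489747 -0.23579855 -0.02947458] [-0.061  0.023 -0.998] yaw -5.817798219508038 [ 0.97999559 -0.05060446 -0.45174698] 0.03985485746197613
tip [ 0.65696908 -0.23657192  0.00445344]
need [-0.00126908  0.00177192]
[0.00536679 0.00589559 0.00593612 0.00606023 0.00617958 0.00654364
 0.00664476 0.00679085]
```

Tips at z ≈ 0.005; a touch lower, then close.

Request:
servo_tool(
  series=[
    [0.035,0,0.0015,-0.002,0],
    [0.0,0,0,0,0],
    [0.0,0,0,0,0],
    [0.0,0,0,0,0],
    [0.0,0,0,0,0],
  ],
  newtons=30,
)

```text
t: 30.5
eef_pos: [0.6565, -0.2349, -0.0295]
ee_rot: [-3.118, 0.158, 0.092]
contact_force: [0.2, 0.3, -0.9]
opening: 0.0095
```

Request:
servo_tool(
  series=[
    [0.0,0,0,0.01,0],
    [0.0,0,0,0.02,0],
    [0.0,0,0,0.03,0],
    [0.0,0,0,0.03,0],
    [0.0,0,0,0,0],
  ],
)

```text
t: 31.12
eef_pos: [0.6575, -0.2355, 0.0683]
ee_rot: [-3.12, 0.158, 0.086]
contact_force: [0.7, -0.1, -0.2]
opening: 0.0095
```

```bash
python3 st.py w26
python3 - <<'E'
from h import *
s=robot.snapshot('scene');cv2.imwrite('pics/s26.png',cv2.resize(s['img'][120:350,150:420],None,fx=2.5,fy=2.5))
E
```

```text
[ 0.65754465 -0.23546249  0.06829026] [-0.054  0.019 -0.998] yaw -5.814701263232635 [ 0.70912768 -0.11377109 -0.21667727] 0.009548389239095947
tip [ 0.65937599 -0.23611482  0.10223464]
```

View pics/w26.png

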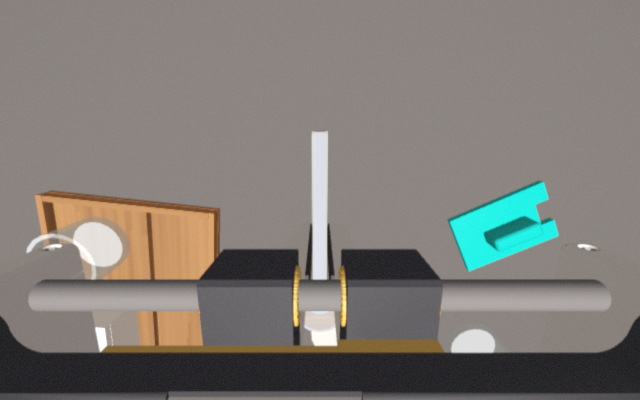

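View pics/s26.png

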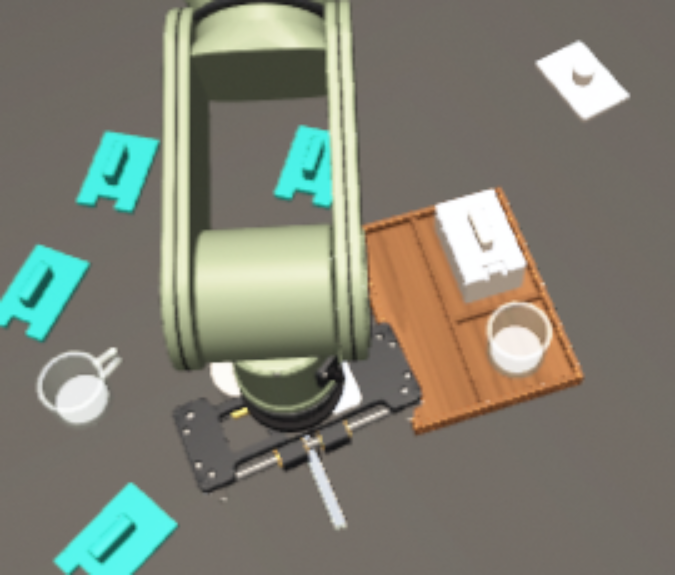

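The spoon is held at mid-handle, level; in the scene view the dish, lid and cup sit in the tray. Carrying it to the slot.

Request:
servo_tool(
  series=[
    [0.0,-0.01,0.03,0.005,-0.02],
    [0.0,-0.02,0.035,0.002,-0.03],
    [0.0,-0.02,0.035,0.002,-0.03],
    [0.0,-0.025,0.03,0.002,-0.03],
    [0.0,-0.02,0.02,0,0],
  ],
)

```text
t: 31.85
eef_pos: [0.5507, -0.0795, 0.0654]
ee_rot: [-3.093, 0.339, 0.117]
contact_force: [0.5, -0.0, -0.7]
opening: 0.0093
```

Request:
servo_tool(
  series=[
    [0.0,-0.01,0.005,0,0],
    [0.0,0,0,0,0],
  ],
)

```text
t: 32.1
eef_pos: [0.5372, -0.0728, 0.0628]
ee_rot: [-3.093, 0.337, 0.125]
contact_force: [0.3, -0.5, 0.1]
opening: 0.0093
```

```bash
python3 st.py w27 .5497 -.0701
```

```text
[ 0.53718391 -0.0728287   0.06276711] [-0.077  0.037 -0.996] yaw -12.42609275375198 [ 0.25744542 -0.54960008  0.05513354] 0.009327870360813634
tip [ 0.53980129 -0.07407114  0.09664344]
need [0.00989871 0.00397114]
```

View pics/w27.png

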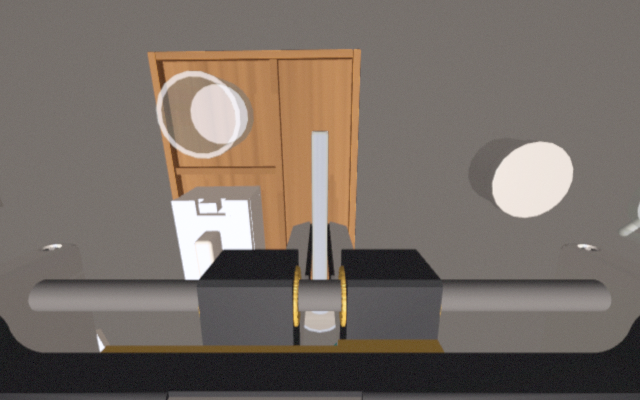

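Request:
servo_tool(
  series=[
    [0.0,0.015,0,0,0],
    [0.0,0.014,0,-0.01,0],
    [0.0,0,0,-0.015,0],
    [0.0,0,0,-0.015,0],
    [0.0,0,0,0,0],
  ],
)

```text
t: 32.78
eef_pos: [0.5691, -0.0773, 0.0195]
ee_rot: [-3.093, 0.344, 0.124]
contact_force: [-0.2, -0.6, -0.7]
opening: 0.009
```

```bash
python3 st.py w28 .5693 -.0743
```

```text
[ 0.56911187 -0.07734131  0.01954852] [-0.076  0.036 -0.996] yaw -12.692051864385355 [-0.20999096 -0.58147795 -0.70777065] 0.00896463815760968
tip [ 0.5717012  -0.07855615  0.05342801]
need [-0.0024012   0.00425615]
```

View pics/w28.png

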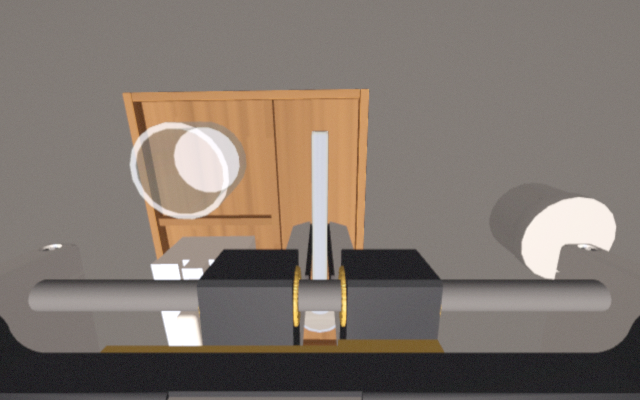

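Request:
servo_tool(
  series=[
    [0.0,0,0.004,-0.01,0],
    [0.0,0,0,-0.012,0],
    [0.0,0,0,-0.01,0],
    [0.0,0,0,-0.005,0],
    [0.0,0,0,0,0],
  ],
)

```text
t: 33.45
eef_pos: [0.5698, -0.0732, -0.0185]
ee_rot: [-3.094, 0.344, 0.12]
contact_force: [0.3, 0.2, -1.1]
opening: 0.0094
```

```bash
python3 st.py w29 .5693 -.0743
```

```text
[ 0.56975325 -0.07315061 -0.01854327] [-0.074  0.035 -0.997] yaw -12.675820291573627 [ 0.30539947  0.1788248  -1.10432871] 0.009420214486177724
tip [ 0.57226225 -0.07433975  0.01534317]
need [-2.96225392e-03  3.97486671e-05]
```

Request:
servo_tool(
  series=[
    [0.0,0,0,-0.003,0],
    [0.0,0,0,-0.002,0],
    [0.0,0,0,0,0],
  ],
)

```text
t: 33.88
eef_pos: [0.571, -0.0735, -0.0226]
ee_rot: [-3.094, 0.344, 0.117]
contact_force: [0.5, 0.5, 0.2]
opening: 0.0092
```

Request:
servo_tool(
  series=[
    [0.014,0,0,0,0],
    [0.02,0,0,0,0],
    [0.022,0,0,0.01,0],
    [0.022,0,0,0.02,0],
    [0.022,0,0,0.04,0],
  ],
)

```text
t: 34.5
eef_pos: [0.5684, -0.0728, 0.0483]
ee_rot: [-3.093, 0.344, 0.126]
contact_force: [0.4, 0.6, 0.2]
opening: 0.0218
```

Request:
servo_tool(
  series=[
    [0.022,-0.02,-0.03,0.04,0],
    [0.022,-0.02,-0.03,0.03,0],
    [0.022,-0.04,-0.04,0,0],
    [0.022,-0.04,-0.04,0,0],
    [0.022,0,0,0,0],
  ],
)

```text
t: 35.12
eef_pos: [0.4521, -0.2194, 0.1351]
ee_rot: [-3.104, 0.341, 0.091]
contact_force: [-0.0, 0.9, 0.2]
opening: 0.0219
```

```bash
python3 st.py w30
python3 - <<'E'
from h import *
a=snap('scene');t=snap('top','t30');pickle.dump(t,open('t30.pkl','wb'));pickle.dump(a,open('s30.pkl','wb'))
cv2.imwrite('pics/s30.png',cv2.resize(a['img'][120:350,150:480],None,fx=2.4,fy=2.4))
E
```

```text
[ 0.45211816 -0.21944717  0.13508671] [-0.056  0.024 -0.998] yaw -12.535205174871734 [-0.01669399  0.86796077  0.16782842] 0.021890444186886262
tip [ 0.45402849 -0.22025132  0.16902347]
```

View pics/w30.png

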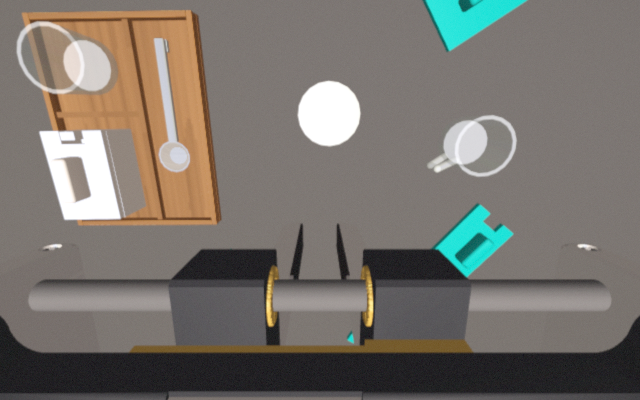

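View pics/s30.png

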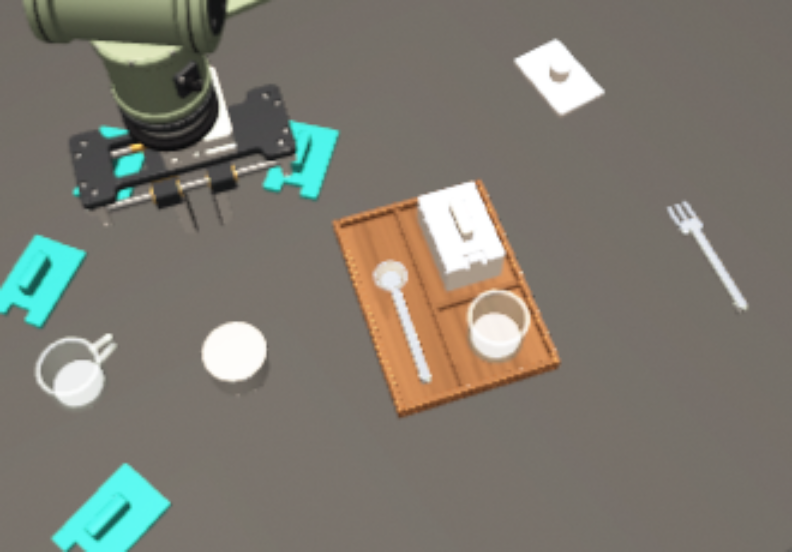

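View pics/t30.png

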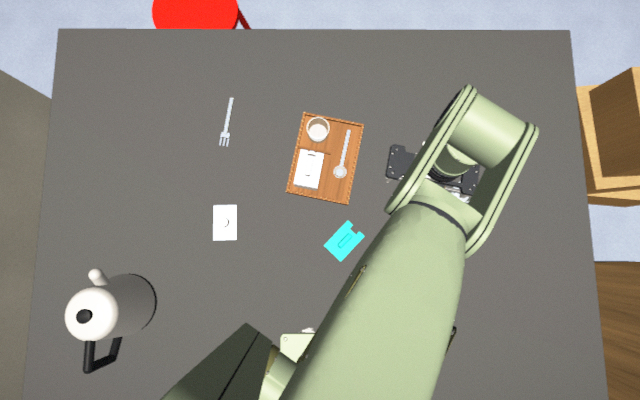

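Everything looks laid out. Last I'll check the spoon and look-alikes numerically.

Run:
```python
from h import *
s=robot.snapshot('wrist');W=cloud(s);z=W[...,2];D=W[...,:2]-TC
c,sn=np.cos(TY),np.sin(TY);tx=c*D[...,0]+sn*D[...,1];ty=-sn*D[...,0]+c*D[...,1]
S=cv2.cvtColor(s['img'],cv2.COLOR_BGR2HSV)[...,1]
m=(tx>-.105)&(tx<.105)&(ty>-.078)&(ty<-.02)&(S<60)&(z<.03)&(z>.0075)
print('spoon x',tx[m].min(),tx[m].max(),'mid',(tx[m].min()+tx[m].max())/2,'y',np.median(ty[m]))
h=m&(tx>0.02)&(tx<.08);print('handle slope',np.polyfit(tx[h],z[h],1))
m=(np.abs(W[...,0]-.5216)<.07)&(np.abs(W[...,1]-.0227)<.06)&(abs(z-.053)<.006)&(S<60);q=W[m];print('lid plane',np.linalg.lstsq(np.c_[q[:,:2]-[.5216,.0227],np.ones(len(q))],q[:,2],rcond=None)[0])
a=pickle.load(open('top0.pkl','rb'));b=pickle.load(open('t30.pkl','rb'))
def cen(s,box):
    i=s['img'][box[1]:box[3],box[0]:box[2]];g=((i.min(2)>190)).astype('uint8');M=cv2.moments(g,True);return np.round([M['m10']/M['m00'],M['m01']/M['m00']],2)
for n,bx in dict(fork=(210,90,240,150),plain=(205,195,245,250)).items(): print(n,cen(a,bx),cen(b,bx))
a=pickle.load(open('scene0.pkl','rb'));b=pickle.load(open('s30.pkl','rb'))
for n,bx in dict(tin=(230,250,268,285),mug=(160,255,202,292),fork=(425,200,465,252)).items(): print(n,cen(a,bx),cen(b,bx))
```

```text
spoon x -0.04748851301310331 0.09000087991705785 mid 0.02125618345197727 y -0.04789431071192204
handle slope [-0.00357154  0.01693971]
lid plane [0.00666763 0.01306954 0.0525037 ]
fork [16.54 33.71] [16.57 33.6 ]
plain [19.47 27.11] [19.41 27.29]
tin [17.16 15.93] [17.18 15.91]
mug [22.09 20.76] [22.05 20.76]
fork [19.53 23.89] [19.59 23.98]
```

```bash
python3 -c "
from h import *
s=robot.read_state();print(s['t'],abs(s['joint_velocities']).max());print(robot.hand_in())"
```

```text
35.325 0.014667831739995798
the job is handed in; nothing more can be done
None
```

I stood the dish in the larger bay and put its own lid on, notch over key. I then stood the handleless cup in the smaller bay and laid the spoon in the slot. The job was handed in at about 35 s, with the gripper empty and clear; no verdict is reported.

**Last checks (tray frame):**

| Item | Position (mm) | Limit from target | Flatness |
|---|---|---|---|
| Dish with lid | (−47, 36) | 18 mm from (−48, 34) | tilt 0.002 rad close up |
| Cup | (66, 35) | 18 mm from (64, 34) | rim tilt about 0.002 rad |
| Spoon | (21, −48) | 45 mm along, 26 mm across from (0, −49) | handle slope about 0.004 |

- **Look-alikes:** the fork, plain lid, tin and mug show no visible movement (under 0.2 px).
- **Lid reading that differed:** a final look from further off gave a lid tilt of about 0.015 rad. I put that down to the oblique view; it is still inside the 0.05 rad limit.
- **TCP offset:** the real fingertips sit about 34 mm above the reported TCP. My first grasp on the dish therefore closed in the air above the rim without touching it, and I corrected for this from then on.
- **Tool tilt:** the tool also leaned by up to about 0.08 rad over the run.

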